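# Lock a split casting flask with pins and lever

### The job

Swing the flask's locking lever to the one-stud mark so that the holes are open, then pull every pin out of the spring clips of its rack and put each down through a hole of its own in the flask's flange, fully home with the head on the flange (any holes will do). When all the pins are home, set the lever to the two-stud mark, the middle one, to lock them; leave the dental models where they are.

Things in the scene. Friction and masses are not known exactly. Their poses are not given: they have to be found in the camera images.
- flask: Aluminium split casting flask, flat top at 56 mm, on a 6 mm base plate; fixed, stands elsewhere each time. Origin on the table under the middle of its row of four holes; x to its back, y along the row toward the lever, z up. Body x -35 to +90 mm, y -120 to +120 mm. A fork plate at 33 to 38 mm height, driven by the lever, shuts the holes from below or locks the pins by their waists.
- flask_hole0 (a point): Mouth (centre, in the flask's top face at 56 mm) of the vertical round hole at y = -82.5 mm of the flask, 16 mm wide and 50 mm deep; the holes are 55 mm apart. Open all the way with the lever at the one-stud mark; with the lever past about 0.25 rad the fork stops a pin before it is home.
- flask_hole1 (a point): Mouth (centre, in the flask's top face at 56 mm) of the vertical round hole at y = -27.5 mm of the flask, 16 mm wide and 50 mm deep; the holes are 55 mm apart. Open all the way with the lever at the one-stud mark; with the lever past about 0.25 rad the fork stops a pin before it is home.
- flask_hole2 (a point): Mouth (centre, in the flask's top face at 56 mm) of the vertical round hole at y = 27.5 mm of the flask, 16 mm wide and 50 mm deep; the holes are 55 mm apart. Open all the way with the lever at the one-stud mark; with the lever past about 0.25 rad the fork stops a pin before it is home.
- flask_hole3 (a point): Mouth (centre, in the flask's top face at 56 mm) of the vertical round hole at y = 82.5 mm of the flask, 16 mm wide and 50 mm deep; the holes are 55 mm apart. Open all the way with the lever at the one-stud mark; with the lever past about 0.25 rad the fork stops a pin before it is home.
- lever_arm (a joint): Locking lever on the flask's +y end, 0 to 1.2 rad. At 0 it leans 0.6 rad from vertical toward the flask's -x (front); the angle grows as it swings over the top to +x, upright at 0.6. Brass studs on the arc beside it mark one stud 0.10 rad (open), two studs 0.65 (locked), three studs 1.10. Friction (0.22 N m, about 2 N at the ball) keeps it where it is left.
- lever_ball (a point): Centre of the lever's black ball, 28 mm in diameter, 130 mm from the pivot. It can be gripped from above with the fingers closing along the flask's y; it turns between the pads as the lever swings.
- lever_pivot (a point): Point on the lever's pivot axis (along the flask's y) in the plane in which the ball swings; fixed in the flask at (0, 145, 30) mm. For lever angle q the ball's centre is at x = 130 sin(q - 0.6), z = 130 cos(q - 0.6) mm from it, in the flask's axes.
- rack: Heavy steel pin rack, 70 x 225 x 51 mm, 2 kg, loose; may be knocked aside. Origin under its centre on the table; its four sockets lie along its y, 55 mm apart, at y = -82.5, -27.5, 27.5, 82.5 mm; z up. Two plates (tops at 30 and 51 mm) with 16 mm holes; between them two small spring clips at each socket, on its x sides, snap into the pin's waist. Some sockets may be empty.
- pin0: Steel locking pin, 76 mm, 90 g, all alike, three or four present. Origin at the tip, z toward the head: shank 14 mm across, tapered to 9 at the tip, waist 8 mm at 20 to 30 mm; round head 24 mm across from 46 to 76 mm. Stands in the rack, tip 10 mm over the table; comes straight up with 6 to 15 N in the first 15 mm, free after 42 mm. Home in the flask: tip 10 mm over the table.
- pin1: Steel locking pin, 76 mm, 90 g, all alike, three or four present. Origin at the tip, z toward the head: shank 14 mm across, tapered to 9 at the tip, waist 8 mm at 20 to 30 mm; round head 24 mm across from 46 to 76 mm. Stands in the rack, tip 10 mm over the table; comes straight up with 6 to 15 N in the first 15 mm, free after 42 mm. Home in the flask: tip 10 mm over the table.
- pin2: Steel locking pin, 76 mm, 90 g, all alike, three or four present. Origin at the tip, z toward the head: shank 14 mm across, tapered to 9 at the tip, waist 8 mm at 20 to 30 mm; round head 24 mm across from 46 to 76 mm. Stands in the rack, tip 10 mm over the table; comes straight up with 6 to 15 N in the first 15 mm, free after 42 mm. Home in the flask: tip 10 mm over the table.
- pin3: Steel locking pin, 76 mm, 90 g, all alike, three or four present. Origin at the tip, z toward the head: shank 14 mm across, tapered to 9 at the tip, waist 8 mm at 20 to 30 mm; round head 24 mm across from 46 to 76 mm. Stands in the rack, tip 10 mm over the table; comes straight up with 6 to 15 N in the first 15 mm, free after 42 mm. Home in the flask: tip 10 mm over the table.
- model_pink_stone: Loose bystander (dental plaster model, about 60 x 70 x 35 mm), to be left alone. Origin under its centre.
- model_white_upper: Loose bystander (dental plaster model, about 60 x 70 x 35 mm), to be left alone. Origin under its centre.
- model_white_lower: Loose bystander (dental plaster model, about 60 x 70 x 35 mm), to be left alone. Origin under its centre.

How it is judged:
On the way, in this order (a step that is already met when the one before it is completed fails the run):
1. the lever stands at the one-stud mark (below 0.22 rad) (value of joint lever_arm below 0.22 rad), for 0.2 s.
2. every pin present is fully home in a hole of the flask, with the lever still open (below 0.25 rad) (z of pin0 in the frame of flask between 0.0075 and 0.013 m and x of pin0 in the frame of flask between -0.004 and 0.004 m and y of pin0 in the frame of flask between -0.09 and 0.09 m and angle between each of pin0, pin1, pin2, pin3's own z axis and vertical below 0.12 rad and z of pin1 in the frame of flask between 0.0075 and 0.013 m and x of pin1 in the frame of flask between -0.004 and 0.004 m and y of pin1 in the frame of flask between -0.09 and 0.09 m and z of pin2 in the frame of flask between 0.0075 and 0.013 m and x of pin2 in the frame of flask between -0.004 and 0.004 m and y of pin2 in the frame of flask between -0.09 and 0.09 m and z of pin3 in the frame of flask between 0.0075 and 0.013 m and x of pin3 in the frame of flask between -0.004 and 0.004 m and y of pin3 in the frame of flask between -0.09 and 0.09 m and value of joint lever_arm below 0.25 rad), for 0.3 s.
3. the lever is at the two-stud mark (0.65 rad, within 0.09) (value of joint lever_arm between 0.56 and 0.74 rad), for 0.2 s.
At the end, for the whole second after the job is handed in: Every pin present is upright in a hole of the flask with its head down on the flange (within 3 mm) and at rest, and the lever stands at the two-stud mark (0.65 rad, within 0.09 rad) (all of step 3 and z of pin0 in the frame of flask between 0.0075 and 0.013 m and x of pin0 in the frame of flask between -0.004 and 0.004 m and y of pin0 in the frame of flask between -0.09 and 0.09 m and angle between each of pin0, pin1, pin2, pin3's own z axis and vertical below 0.12 rad and z of pin1 in the frame of flask between 0.0075 and 0.013 m and x of pin1 in the frame of flask between -0.004 and 0.004 m and y of pin1 in the frame of flask between -0.09 and 0.09 m and z of pin2 in the frame of flask between 0.0075 and 0.013 m and x of pin2 in the frame of flask between -0.004 and 0.004 m and y of pin2 in the frame of flask between -0.09 and 0.09 m and z of pin3 in the frame of flask between 0.0075 and 0.013 m and x of pin3 in the frame of flask between -0.004 and 0.004 m and y of pin3 in the frame of flask between -0.09 and 0.09 m and linear speed of each of pin0, pin1, pin2, pin3 below 0.02 m/s); the robot touches nothing.
It fails at once if a bystanding dental model is moved by more than 30 mm (distance of any of model_pink_stone, model_white_upper, model_white_lower from where it was at the start of the episode above 0.03 m).
Of pin0, pin1, pin2, pin3 only 3 to 4 are there at a start; the rules pass over those that are not, and their reading is None.
At some moment in a run one of rack may be knocked a few centimetres aside while the robot is not near it.
It also fails if it takes over 210 s, if anything falls off the work surface, if the arm or the gripper's body presses on something with over 40 N, if the wrist force passes 120 N, or if a joint passes its speed limit or range.

### The arm

A 6-joint arm with a two-finger parallel gripper is mounted at the origin on a cart in front of the work surface, level with it; the furniture and walls round the work are solid. World frame = base frame: x ahead of the robot, y to its left, z up, the work surface at z = 0. Lengths are in m, angles in rad, forces in N, time in s.
With the tool pointing down it reaches from about 0.3 to 0.875 m from the base axis. Payload 6.4 kg.
Tool frame: the origin (TCP) lies at the very end of the fingers, on their centre line; the grasp point (between the pads) lies 19 mm behind it; z points along the fingers, y is the line along which they close (so a half turn about z gives the same grasp; the last joint's range is limited). The gripper opens to 85 mm and grips with 20 to 120 N. Pads are 22 mm wide; open, the fingers measure 114 mm over their backs; the gripper's body (76 mm by 85 mm) begins 54 mm behind the grasp point. The pads swing forward as they close: fully open they stand 13 mm farther back than shut.
Start: joints at [-1.336, 0.181, 1.607, -0, 1.354, -0.206], TCP at [0.245, -0.52, 0.231] pointing down, gripper open.
Joint ranges: [-2.99, 2.99], [-0.89, 2.07], [0.3, 2.58], [-1.14, 4.28], [0, 2.63], [-3.12, 3.12]. Speed limits (rad/s): [2.57, 2.57, 3.01, 3.14, 3.14, 3.14].

### API

Orientations are given as [roll, pitch, yaw] about the fixed x, y, z axes, in that order (R = Rz(yaw) Ry(pitch) Rx(roll)).
In Python, from rig import read_state, get_image, close_job, find_in, place_of gives the robot as it stands. The module is installed in compiled form; this text tells all that it offers.
- The arm moves only by the shell command python3 -m inch 'ROWS' [FORCE]. ROWS is JSON, a list of rows, each an object of numbers: "tx", "ty", "tz": the shift along the tool's x, y, z scaled (see below); "rx", "ry", "rz": the turn, a rotation vector about the tool's x, y, z scaled (see below); "fingers": the opening, from -1 (shut) to 1 (fully open). In form: [{"tx": .., "ty": .., "tz": .., "rx": .., "ry": .., "rz": .., "fingers": ..}, ...]. A call has 1 to 8 rows; each row shifts and turns the commanded pose from where the row before left it, along the tool's axes as they then stand; what a row does not reach is not made up. The controller multiplies each number of a shift by 0.1 m and each number of a turn by 180 degrees. A row lasts 1/8 s, in which the tool goes at most 62.5 mm and 10.7 degrees, less where a joint would pass 70% of its speed; a pose out of reach is approached as far as the arm can. A call with a number of a shift or a turn outside -1 to 1 is refused whole. A call with a gripper value outside its range is refused whole. The fingers move at their own pace and stop on an object; FORCE is the grip in N (left out, the last holds). Time passes only in rows, so rows that do not move let the fingers close. It gives the time, the measured TCP pose, the force, the opening and the grip force at its end, in the units of the state.
- read_state(): the state, without advancing time (a new reading comes with each control period).
- get_image(name): name is "scene" or "top" or "wrist"; returns a dict with "img" (400x640x3 uint8, red, green, blue), "intrinsics" (3x3 intrinsics, pixels), "world_from_camera" (4x4, takes a point from camera to world coordinates); the wrist camera has in their place "hand_eye" (4x4, takes a point from camera to tool coordinates, whose origin is the TCP and whose axes are the flange's). Camera axes: x right, y down, z forward; pixel columns grow to the right and rows downward; lengths in m; the calibration is good to about 2 mm. A picture is of the moment at which its call begins: read the wrist's pose just before it. There is no depth.
- close_job(): hands the job in; it is judged then, once.
Trained networks look in a picture, given as the dict that the camera call returned (one of the last four; its "shot" number tells which), for a name from the list of things; names that differ only in an ending like _2 or _b are one class to them, and where a whole thing is asked for, a point or a joint stands for the part that bears it (a point fixed in the world has none). Each returns a list of dicts, best first, with "confidence" (0 to 1); they miss things now and then, are a little off and sometimes report something else, mostly with a low value. They report only what shows in the picture. A call takes as long as a camera call.
- find_in(name, picture): "extent" ([left, top, width, height] in pixels, round what is visible of it).
- place_of(name, picture): "uv" ([column, row] in pixels: a listed point, or the origin of a listed thing).
The state is a dict: "clock": time; "joints": joint angles; "joint_velocities": joint speeds; "joint_efforts": joint torques, N m; "tcp_pos": TCP position; "eef_rot": TCP orientation; "contact_force": force on the tool from outside, world axes, zero at the start; "moment": the same for the moment, N m; "finger_gap": finger opening in m; "grasp_force": force on a finger pad.
Only numpy, scipy, OpenCV 4.12 (cv2) and the standard library are available. Lean on these libraries where they do the work, as an engineer would, in place of code of your own. Each camera call takes 0.05 s, during which the arm holds its last target. There are 200 camera calls.

## Working session

There is one attempt and no reset: what is moved stays moved. The work goes in short steps, Python scripts to look and compute and a shell command to move; the robot and the scene stay as the last step left them, time stands still between calls to the robot, and variables do not carry over. Pictures are saved under pics/ and viewed, at most 16 in all, crops included, and the job is handed in when it is done.

```bash
mkdir -p pics
cat > h.py <<'E'
import numpy as np,cv2
from rig import *
from scipy.spatial.transform import Rotation as R
def shot(n):
    s=read_state(); p=get_image(n)
    if n=="wrist":
        T=np.eye(4);T[:3,:3]=R.from_euler('xyz',s['eef_rot']).as_matrix();T[:3,3]=s['tcp_pos']
        p['W']=T@np.array(p['hand_eye'])
    else: p['W']=np.array(p['world_from_camera'])
    return p
def save(p,f): cv2.imwrite('pics/'+f,p['img'][:,:,::-1])
def ray(p,uv,z):
    K=np.array(p['intrinsics']);W=p['W'];d=W[:3,:3]@np.linalg.inv(K)@[uv[0],uv[1],1.];o=W[:3,3]
    return o+d*(z-o[2])/d[2]
def proj(p,X):
    K=np.array(p['intrinsics']);c=np.linalg.inv(p['W'])@np.append(X,1);q=K@c[:3];return q[:2]/q[2]
E
cat > a.py <<'E'
from h import *
Z=dict(flask=0,flask_hole0=.056,flask_hole1=.056,flask_hole2=.056,flask_hole3=.056,lever_ball=.14,lever_pivot=.03,rack=0,pin0=.01,model_pink_stone=0,model_white_upper=0,model_white_lower=0)
print(read_state())
for c in ("scene","top"):
    p=shot(c);save(p,c+"0.png");print(c,p['W'][:3,3])
    for n,z in Z.items():
        for d in place_of(n,p)[:5]: print(n,round(d['confidence'],2),np.round(d['uv']),np.round(ray(p,d['uv'],z),3))
E
python3 a.py
```

```text
{'clock': 0.0, 'joints': array([-1.33630872e+00,  1.81505761e-01,  1.60796259e+00,  2.89336238e-05,
        1.35383492e+00, -2.06317290e-01]), 'joint_velocities': array([ 0.00134899,  0.00063936,  0.00057223,  0.00027376,  0.00044804,
       -0.00098255]), 'joint_efforts': array([ 1.40079883e-03, -4.44866860e+01, -3.51339483e+01, -3.84492305e-04,
        9.04290006e-03,  8.66213895e-06]), 'tcp_pos': array([ 0.24522179, -0.51949519,  0.23042595]), 'eef_rot': array([-3.13992411e+00, -3.78075332e-04,  4.40798324e-01]), 'contact_force': array([-0.51738165, -0.57996769,  0.92146648]), 'moment': array([ 0.00294938, -0.02433404,  0.04452808]), 'grasp_force': 0.0, 'finger_gap': 0.08556591388662978}
scene [-0.33769842 -0.665843    1.03702074]
flask 0.68 [278. 232.] [0.476 0.141 0.   ]
flask 0.39 [258. 204.] [0.54  0.284 0.   ]
flask_hole0 0.93 [260. 203.] [0.496 0.231 0.056]
flask_hole0 0.87 [296. 228.] [0.478 0.067 0.056]
flask_hole0 0.84 [274. 212.] [0.49  0.168 0.056]
flask_hole0 0.82 [289. 220.] [0.491 0.106 0.056]
flask_hole0 0.18 [397. 290.] [ 0.448 -0.289  0.056]
flask_hole1 0.93 [260.
[... 1843 characters left out ...]
0.493 0.051 0.056]
flask_hole3 0.84 [278. 236.] [0.49  0.168 0.056]
flask_hole3 0.82 [299. 237.] [0.487 0.113 0.056]
flask_hole3 0.77 [257. 226.] [0.517 0.227 0.056]
flask_hole3 0.69 [321. 235.] [0.493 0.051 0.056]
lever_ball 0.53 [231. 209.] [0.549 0.281 0.14 ]
lever_pivot 0.88 [235. 224.] [0.525 0.294 0.03 ]
rack 0.71 [281. 237.] [0.494 0.167 0.   ]
rack 0.68 [428. 244.] [ 0.475 -0.248  0.   ]
pin0 0.63 [419. 241.] [ 0.481 -0.22   0.01 ]
pin0 0.51 [437. 239.] [ 0.486 -0.271  0.01 ]
pin0 0.41 [458. 237.] [ 0.493 -0.328  0.01 ]
model_pink_stone 0.59 [363. 177.] [ 0.668 -0.067  0.   ]
model_white_upper 0.76 [194. 250.] [0.455 0.416 0.   ]
model_white_lower 0.71 [292. 166.] [0.702 0.139 0.   ]
```

Run:
```python
import cv2,numpy as np
a=cv2.imread('pics/top0.png')[140:320,160:500];b=cv2.imread('pics/scene0.png')[170:340,210:450]
cv2.imwrite('pics/m.png',cv2.resize(a,(800,424),interpolation=3))
cv2.imwrite('pics/m2.png',cv2.resize(b,(800,567),interpolation=3))
```

```text
(no output)
```

View pics/m.png

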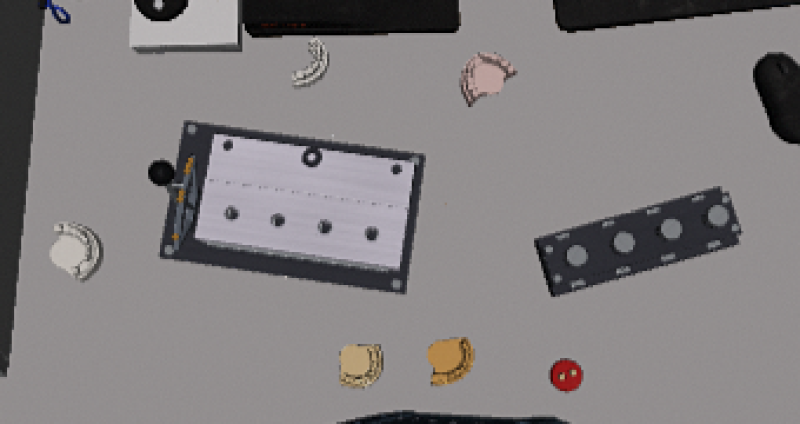

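View pics/m2.png

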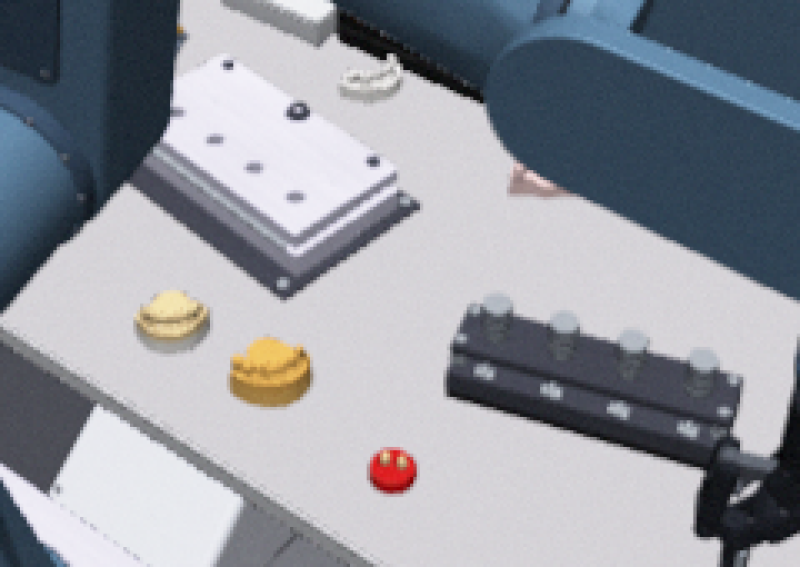

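The top crop shows the flask's four holes at about (231,213), (278,220), (324,227) and (372,233), with the lever ball at (161,172). The rack holds four pins, heads at about (577,255), (624,241), (671,229) and (718,215). The scene crop confirms four pins.

```bash
cat > plan.py <<'E'
# tool deltas (scaled units) to reach world pose with tool down and given yaw
from h import *
import sys
def go(x,y,z,yaw=None):
    s=read_state();M=R.from_euler('xyz',s['eef_rot'])
    d=M.inv().apply(np.array([x,y,z])-s['tcp_pos'])/.1
    out={'t(x,y,z)':np.round(d,3)}
    if yaw is not None:
        t=R.from_euler('xyz',[np.pi,0,yaw]); out['rot deg']=np.round(np.degrees((M.inv()*t).as_rotvec()),2); out['r']=np.round((M.inv()*t).as_rotvec()/np.pi,4)
    print('tcp',np.round(s['tcp_pos'],4),'rot',np.round(s['eef_rot'],3),'clk',s['clock'],out)
if __name__=='__main__': go(*map(float,sys.argv[1:]))
E
python3 - <<'E'
from h import *
p=shot('top')
f=lambda u,v:(160+u/2.353,140+v/2.353)
H=np.array([ray(p,f(*c),.056)[:2] for c in [(372,233),(324,227),(278,220),(231,213)]])
c=H.mean(0);d=H[3]-H[0];d/=np.linalg.norm(d);print(c,d,np.degrees(np.arctan2(-d[0],d[1])))
ex=np.array([d[1],-d[0]])
for q in np.arange(0,1.25,.1):
    b=c+145*.001*d+.13*np.sin(q-.6)*ex; print(round(q,1),np.round(b,3),np.round(proj(p,[*b,.03+.13*np.cos(q-.6)]),1))
print(f(161,172))
P=[ray(p,f(*c),.086) for c in [(577,255),(624,241),(671,229),(718,215)]];print(np.round(P,3))
E
```

```text
[0.49193278 0.14170711] [0.136843   0.99059275] -7.865205004838343
0.0 [0.439 0.295] [223.7 251.4]
0.1 [0.45  0.294] [223.9 246.8]
0.2 [0.462 0.292] [224.2 242. ]
0.3 [0.474 0.291] [224.7 237. ]
0.4 [0.486 0.289] [225.3 231.9]
0.5 [0.499 0.287] [226.  226.8]
0.6 [0.512 0.285] [226.9 221.7]
0.7 [0.525 0.284] [227.9 216.7]
0.8 [0.537 0.282] [229.  211.9]
0.9 [0.55 0.28] [230.2 207.2]
1.0 [0.562 0.278] [231.5 202.9]
1.1 [0.574 0.277] [232.8 198.9]
1.2 [0.584 0.275] [234.2 195.3]
(228.42328941776455, 213.09817254568634)
[[ 0.454 -0.171  0.086]
 [ 0.47  -0.223  0.086]
 [ 0.483 -0.276  0.086]
 [ 0.499 -0.329  0.086]]
```

```bash
python3 - <<'E'
from h import *
p=shot('wrist');print(np.round(p['hand_eye'],3),p['intrinsics'])
E
python3 plan.py .45 .19 .33 -.137
```

```text
[[ 0.    -0.963 -0.27   0.068]
 [ 1.     0.     0.    -0.   ]
 [-0.    -0.27   0.963 -0.143]
 [ 0.     0.     0.     1.   ]] [[280.63946689   0.         321.47696537]
 [  0.         280.63946689 201.97616279]
 [  0.           0.           1.        ]]
tcp [ 0.2454 -0.52    0.2313] rot [-3.142 -0.     0.441] clk 1.4 {'t(x,y,z)': array([ 4.881, -5.548, -0.987]), 'rot deg': array([-0.  , -0.  , 33.11]), 'r': array([-0.    , -0.    ,  0.1839])}
```

```bash
python3 -m inch '[{"tx":0.2,"ty":-0.2,"tz":-0.4},{"tx":0.36,"ty":-0.41,"tz":-0.05},{"tx":0.36,"ty":-0.41,"tz":-0.05},{"tx":0.36,"ty":-0.41,"tz":-0.05},{"tx":0.36,"ty":-0.41,"tz":-0.05},{"tx":0.36,"ty":-0.41,"tz":-0.05},{"tx":0.36,"ty":-0.41,"tz":-0.05},{"tx":0.36,"ty":-0.41,"tz":-0.05}]'; python3 -m inch '[{"tx":0.36,"ty":-0.41,"tz":-0.05},{"tx":0.36,"ty":-0.41,"tz":-0.05},{"tx":0.36,"ty":-0.41,"tz":-0.05},{"tx":0.36,"ty":-0.41,"tz":-0.05},{"rz":0.058},{"rz":0.058},{"rz":0.058},{"rz":0.01}]'; python3 plan.py .45 .19 .33 -.137
```

```text
tcp [ 0.2454 -0.52    0.2313] rot [-3.142 -0.     0.441] clk 1.4 {'t(x,y,z)': array([ 4.881, -5.548, -0.987]), 'rot deg': array([-0.  , -0.  , 33.11]), 'r': array([-0.    , -0.    ,  0.1839])}$[0]: bad value
$[0]: bad value
```

```bash
python3 -m inch '[{"tx":0.2,"ty":-0.2,"tz":-0.4,"rx":0,"ry":0,"rz":0,"fingers":1}]'; python3 -m inch --help
```

```text
clock: 1.52
tcp_pos: [0.2538, -0.4922, 0.2681]
eef_rot: [-3.134, -0.001, 0.439]
contact_force: [0.8, 0.9, 1.0]
finger_gap: 0.0851
grasp_force: 0.0invalid input: not JSON, or not a number
```

```bash
python3 -m inch '[{"tx":0.36,"ty":-0.41,"tz":-0.05,"rx":0,"ry":0,"rz":0,"fingers":1},{"tx":0.36,"ty":-0.41,"tz":-0.05,"rx":0,"ry":0,"rz":0,"fingers":1},{"tx":0.36,"ty":-0.41,"tz":-0.05,"rx":0,"ry":0,"rz":0,"fingers":1},{"tx":0.36,"ty":-0.41,"tz":-0.05,"rx":0,"ry":0,"rz":0,"fingers":1},{"tx":0.36,"ty":-0.41,"tz":-0.05,"rx":0,"ry":0,"rz":0,"fingers":1},{"tx":0.36,"ty":-0.41,"tz":-0.05,"rx":0,"ry":0,"rz":0,"fingers":1},{"tx":0.36,"ty":-0.41,"tz":-0.05,"rx":0,"ry":0,"rz":0,"fingers":1},{"tx":0.36,"ty":-0.41,"tz":-0.05,"rx":0,"ry":0,"rz":0,"fingers":1}]'
python3 -m inch '[{"tx":0.36,"ty":-0.41,"tz":-0.05,"rx":0,"ry":0,"rz":0,"fingers":1},{"tx":0.36,"ty":-0.41,"tz":-0.05,"rx":0,"ry":0,"rz":0,"fingers":1},{"tx":0.36,"ty":-0.41,"tz":-0.05,"rx":0,"ry":0,"rz":0,"fingers":1},{"tx":0.36,"ty":-0.41,"tz":-0.05,"rx":0,"ry":0,"rz":0,"fingers":1},{"tx":0,"ty":0,"tz":0,"rx":0,"ry":0,"rz":0.058,"fingers":1},{"tx":0,"ty":0,"tz":0,"rx":0,"ry":0,"rz":0.058,"fingers":1},{"tx":0,"ty":0,"tz":0,"rx":0,"ry":0,"rz":0.058,"fingers":1},{"tx":0,"ty":0,"tz":0,"rx":0,"ry":0,"rz":0.01,"fingers":1}]'
cat > fl.py <<'E'
# look with the wrist: holes, ball, pivot -> flask pose
from h import *
import sys
p=shot('wrist');save(p,sys.argv[1])
for n,z in (('flask_hole0',.056),('lever_ball',.158),('lever_pivot',.03)):
    for d in place_of(n,p)[:4]: print(n,round(d['confidence'],2),np.round(d['uv'],1),np.round(ray(p,d['uv'],z),4))
E
python3 plan.py .45 .19 .33 -.137; python3 fl.py w1.png
```

```text
clock: 2.52
tcp_pos: [0.3756, -0.0723, 0.3118]
eef_rot: [3.14, -0.001, 0.44]
contact_force: [1.4, -0.3, -0.7]
finger_gap: 0.0853
grasp_force: 0.0
clock: 3.52
tcp_pos: [0.4357, 0.136, 0.3314]
eef_rot: [-3.142, -0.0, -0.137]
contact_force: [0.1, -1.2, -0.5]
finger_gap: 0.0857
grasp_force: 0.0
tcp [0.4357 0.136  0.3314] rot [-3.142 -0.    -0.137] clk 3.525 {'t(x,y,z)': array([ 0.068, -0.555,  0.014]), 'rot deg': array([-0.  , -0.01, -0.  ]), 'r': array([-0.    , -0.0001, -0.    ])}
flask_hole0 0.87 [251.9 134.4] [0.501  0.2283 0.056 ]
flask_hole0 0.81 [331.6 134.5] [0.4851 0.1139 0.056 ]
flask_hole0 0.77 [290.4 132.4] [0.4962 0.1726 0.056 ]
flask_hole0 0.66 [369.2 135.9] [0.4757 0.0601 0.056 ]
lever_ball 0.74 [174.2 115.7] [0.532  0.2824 0.158 ]
lever_pivot 0.58 [219.8 130.8] [0.5129 0.2824 0.03  ]
lever_pivot 0.25 [170.2 114.2] [0.5469 0.3509 0.03  ]
```

View pics/w1.png

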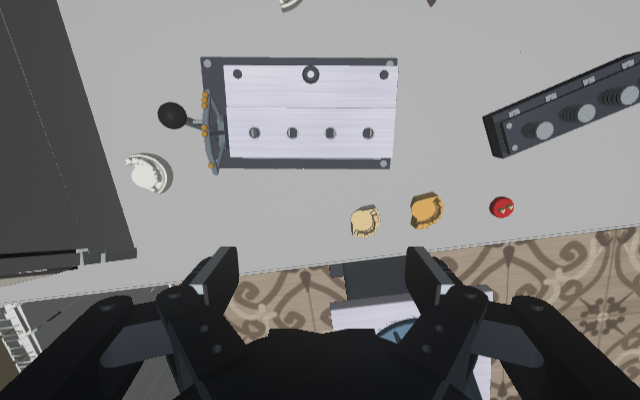

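The wrist view shows the flask head-on: holes near (254,132), (292,132), (330,132), (368,132) and the ball at (172,115). Next I refine the holes by blob fitting and get the lever angle from it.

```bash
cat > fit.py <<'E'
# fit flask pose from dark blobs in a given picture near predicted holes
from h import *
HY=np.array([-.0825,-.0275,.0275,.0825])
def holes(p,c,yaw,r=9):
    ex=np.array([np.cos(yaw),np.sin(yaw)]);ey=np.array([-ex[1],ex[0]]);g=cv2.cvtColor(p['img'],cv2.COLOR_RGB2GRAY).astype(float);o=[];
    for h in HY:
        u,v=np.round(proj(p,[*(c+h*ey),.056])).astype(int)
        if not(r<=u<640-r and r<=v<400-r): o.append([np.nan]*2);continue
        w=g[v-r:v+r+1,u-r:u+r+1];m=(w<np.median(w)-45).astype(np.uint8)
        n,l,s,cc=cv2.connectedComponentsWithStats(m)
        k=1+np.argmax(s[1:,4]) if n>1 else 0;o.append(ray(p,cc[k]+[u-r,v-r],.056)[:2])
    return np.array(o)
def fitp(H):
    ok=~np.isnan(H[:,0]);A=np.polyfit(HY[ok],H[ok],1);c=A[1];d=A[0];return c,np.arctan2(-d[0],d[1]),np.linalg.norm(d)
E
python3 - <<'E'
from fit import *
p=shot('wrist');c=np.array([.4905,.144]);yaw=-.137
for i in range(2):
    H=holes(p,c,yaw);c,yaw,s=fitp(H);print(np.round(H,4).tolist(),c,yaw,s)
d=place_of('lever_ball',p)[0]['uv'];print(d)
ex=np.array([np.cos(yaw),np.sin(yaw)]);ey=np.array([-ex[1],ex[0]])
for q in (.7,.75,.8,.85,.1):
    b=c+.145*ey+.13*np.sin(q-.6)*ex;z=.03+.13*np.cos(q-.6);print(q,b,z,proj(p,[*b,z]))
E
```

```text
[[0.4803, 0.0619], [0.4879, 0.116], [0.4959, 0.1704], [0.5035, 0.2246]] [0.4918904  0.14323334] -0.14222797265307316 0.9967611566407256
[[0.4803, 0.0619], [0.4879, 0.116], [0.4959, 0.1704], [0.5035, 0.2246]] [0.4918904  0.14323334] -0.14222797265307316 0.9967611566407256
[171.9, 115.0]
0.7 [0.5252913  0.28492956] 0.15935054148614336 [172.94186474 122.21255024]
0.75 [0.5316748  0.28401548] 0.1585402401316855 [172.51402081 115.98021748]
0.8 [0.53801023 0.28310828] 0.15740865511936142 [172.24304182 109.76971203]
0.85 [0.54428176 0.28221023] 0.15595861482238382 [172.13147633 103.61675264]
0.1 [0.450748   0.29560378] 0.14408573304574845 [187.87364924 187.31677979]
```

```bash
python3 plan.py .5325 .284 .139 -.142
python3 - <<'E'
from h import *
print(proj(shot('top'),[.5325,.284,.158]))
E
```

```text
tcp [0.4357 0.1358 0.3313] rot [-3.142 -0.    -0.136] clk 3.825 {'t(x,y,z)': array([ 0.758, -1.6  ,  1.923]), 'rot deg': array([-0.  , -0.  ,  0.35]), 'r': array([-0.    , -0.    ,  0.0019])}
[228.0334988  213.69976644]
```

```bash
python3 -m inch '[{"tx":0.19,"ty":-0.4,"tz":0.25,"rx":0,"ry":0,"rz":0.002,"fingers":0.3},{"tx":0.19,"ty":-0.4,"tz":0.25,"rx":0,"ry":0,"rz":0,"fingers":0.3},{"tx":0.19,"ty":-0.4,"tz":0.25,"rx":0,"ry":0,"rz":0,"fingers":0.3},{"tx":0.19,"ty":-0.4,"tz":0.25,"rx":0,"ry":0,"rz":0,"fingers":0.3},{"tx":0,"ty":0,"tz":0.2,"rx":0,"ry":0,"rz":0,"fingers":0.3},{"tx":0,"ty":0,"tz":0,"rx":0,"ry":0,"rz":0,"fingers":0.3}]' 40;python3 plan.py .5325 .284 .139 -.142; python3 fl.py w2.png
```

```text
clock: 4.62
tcp_pos: [0.5319, 0.2828, 0.2089]
eef_rot: [3.139, 0.004, -0.143]
contact_force: [0.3, -0.9, 0.3]
finger_gap: 0.0553
grasp_force: 0.0
tcp [0.5319 0.2828 0.2089] rot [ 3.139  0.004 -0.143] clk 4.625 {'t(x,y,z)': array([ 0.007, -0.015,  0.699]), 'rot deg': array([ 0.14,  0.25, -0.04]), 'r': array([ 0.0008,  0.0014, -0.0002])}
flask_hole0 0.92 [525.9 204.8] [0.4807 0.0623 0.056 ]
flask_hole0 0.82 [375.5 206.2] [0.5027 0.2262 0.056 ]
flask_hole0 0.72 [425.4 203.6] [0.4979 0.1717 0.056 ]
flask_hole0 0.56 [476.2 203.2] [0.4904 0.1165 0.056 ]
lever_ball 0.58 [317.9 217. ] [0.534  0.2846 0.158 ]
lever_pivot 0.59 [318.5 197.3] [0.5149 0.2879 0.03  ]
```

View pics/w2.png

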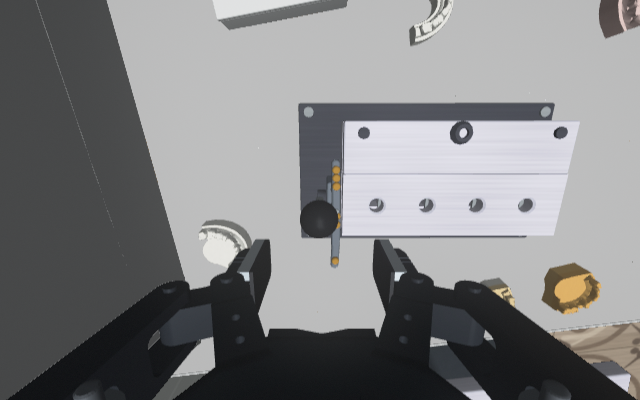

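The ball sits centred at (319,218) between the fingers, so I can descend and grip it.

```bash
python3 -m inch '[{"tx":0.01,"ty":-0.01,"tz":0.25,"rx":0,"ry":0,"rz":0,"fingers":0.3},{"tx":0,"ty":0,"tz":0.25,"rx":0,"ry":0,"rz":0,"fingers":0.3},{"tx":0,"ty":0,"tz":0.19,"rx":0,"ry":0,"rz":0,"fingers":0.3},{"tx":0,"ty":0,"tz":0,"rx":0,"ry":0,"rz":0,"fingers":-1},{"tx":0,"ty":0,"tz":0,"rx":0,"ry":0,"rz":0,"fingers":-1},{"tx":0,"ty":0,"tz":0,"rx":0,"ry":0,"rz":0,"fingers":-1},{"tx":0,"ty":0,"tz":0,"rx":0,"ry":0,"rz":0,"fingers":-1}]' 40
python3 - <<'E'
from h import *
# tool moves, q from .76
qs=np.linspace(.76,.10,8);x=.13*np.sin(qs-.6);z=.13*np.cos(qs-.6)
print(np.round(np.diff(x)*10,3),np.round(-np.diff(z)*10,3))
E
```

```text
clock: 5.7
tcp_pos: [0.5351, 0.2844, 0.1432]
eef_rot: [-3.141, -0.001, -0.143]
contact_force: [-1.4, -2.0, 1.8]
finger_gap: 0.0254
grasp_force: 39.6
[-0.122 -0.123 -0.122 -0.121 -0.118 -0.115 -0.11 ] [-0.014 -0.002  0.009  0.021  0.032  0.043  0.054]
```

```bash
python3 -m inch '[{"tx":-0.122,"ty":0,"tz":-0.014,"rx":0,"ry":0,"rz":0,"fingers":-1},{"tx":-0.123,"ty":0,"tz":-0.002,"rx":0,"ry":0,"rz":0,"fingers":-1},{"tx":-0.122,"ty":0,"tz":0.009,"rx":0,"ry":0,"rz":0,"fingers":-1},{"tx":-0.121,"ty":0,"tz":0.021,"rx":0,"ry":0,"rz":0,"fingers":-1},{"tx":-0.118,"ty":0,"tz":0.032,"rx":0,"ry":0,"rz":0,"fingers":-1},{"tx":-0.115,"ty":0,"tz":0.043,"rx":0,"ry":0,"rz":0,"fingers":-1},{"tx":-0.13,"ty":0,"tz":0.054,"rx":0,"ry":0,"rz":0,"fingers":-1},{"tx":0,"ty":0,"tz":0,"rx":0,"ry":0,"rz":0,"fingers":-1}]' 
python3 plan.py .4507 .2956 .125 -.142
```

```text
clock: 6.7
tcp_pos: [0.4475, 0.2968, 0.1276]
eef_rot: [3.141, 0.004, -0.142]
contact_force: [-3.4, -2.5, 5.9]
finger_gap: 0.0249
grasp_force: 39.8
tcp [0.4475 0.2968 0.1276] rot [ 3.141  0.004 -0.142] clk 6.7 {'t(x,y,z)': array([0.033, 0.008, 0.026]), 'rot deg': array([0.06, 0.2 , 0.  ]), 'r': array([0.0003, 0.0011, 0.    ])}
```

```bash
python3 -m inch '[{"tx":0,"ty":0,"tz":0,"rx":0,"ry":0,"rz":0,"fingers":0.3},{"tx":0,"ty":0,"tz":0,"rx":0,"ry":0,"rz":0,"fingers":0.3},{"tx":0,"ty":0,"tz":0,"rx":0,"ry":0,"rz":0,"fingers":0.3},{"tx":0,"ty":0,"tz":-0.3,"rx":0,"ry":0,"rz":0,"fingers":0.3},{"tx":0,"ty":0,"tz":-0.6,"rx":0,"ry":0,"rz":0,"fingers":0.3},{"tx":0,"ty":0,"tz":-0.6,"rx":0,"ry":0,"rz":0,"fingers":0.3},{"tx":-0.1,"ty":0.5,"tz":-0.3,"rx":0,"ry":0,"rz":0,"fingers":0.3},{"tx":0,"ty":0,"tz":0,"rx":0,"ry":0,"rz":0,"fingers":0.3}]'
python3 - <<'E'
from fit import *
p=shot('wrist');save(p,'w3.png');c=np.array([.4919,.1432]);yaw=-.142
for i in range(2):
    H=holes(p,c,yaw);c,yaw,s=fitp(H)
print(np.round(H,4).tolist(),c,yaw,s)
ex=np.array([np.cos(yaw),np.sin(yaw)]);ey=np.array([-ex[1],ex[0]])
print([d['uv'] for d in place_of('lever_ball',p)])
for q in (0,.1,.2):
    b=c+.145*ey+.13*np.sin(q-.6)*ex;z=.03+.13*np.cos(q-.6);print(q,b,z,proj(p,[*b,z]))
t=shot('top')
for n in('rack','pin0'):
  print(n,[(round(d['confidence'],2),np.round(ray(t,d['uv'],0 if n=='rack' else .01),3)) for d in place_of(n,t)[:6]])
E
python3 plan.py .40 -.26 .33 .254
```

```text
clock: 7.7
tcp_pos: [0.4344, 0.2473, 0.3114]
eef_rot: [-3.139, -0.006, -0.146]
contact_force: [0.5, -0.0, -0.1]
finger_gap: 0.0556
grasp_force: 0.0
[[0.4803, 0.0628], [0.4881, 0.117], [0.4956, 0.1713], [0.5034, 0.2251]] [0.49182324 0.14405626] -0.14079276144807346 0.99358990625131
[[274.6, 171.5]]
0 [0.43949361 0.29792207] 0.13729362993825817 [277.51737951 186.96527512]
0.1 [0.4504622  0.29636748] 0.14408573304574845 [276.13691466 178.59034993]
0.2 [0.46204735 0.29472551] 0.14973792922037507 [274.81305616 168.96738386]
rack [(0.81, array([ 0.467, -0.238,  0.   ]))]
pin0 [(0.66, array([ 0.466, -0.217,  0.01 ])), (0.65, array([ 0.489, -0.275,  0.01 ])), (0.5, array([ 0.47 , -0.247,  0.01 ])), (0.44, array([ 0.453, -0.169,  0.01 ])), (0.39, array([ 0.494, -0.328,  0.01 ]))]
tcp [0.433  0.2488 0.3065] rot [ 3.141e+00  3.000e-03 -1.430e-01] clk 7.95 {'t(x,y,z)': array([ 0.399,  5.083, -0.232]), 'rot deg': array([ 2.000e-02,  1.500e-01, -2.275e+01]), 'r': array([ 1.000e-04,  8.000e-04, -1.264e-01])}
```

View pics/w3.png

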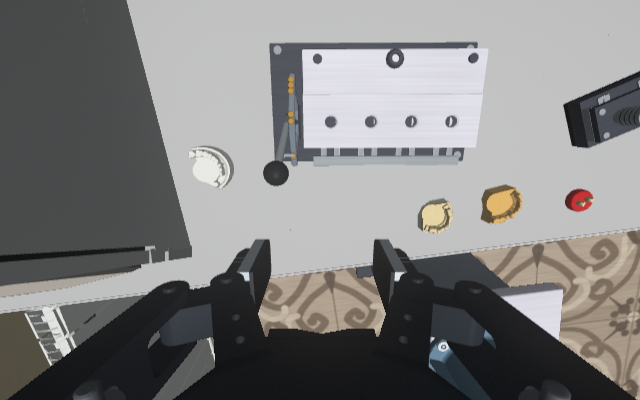

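The ball is at (275,172), near one stud, and the fork is drawn out. I re-measure with the arm at rest.

Run:
```python
from fit import *
p=shot('wrist');c=np.array([.4919,.1438]);yaw=-.141
for i in range(2):
    H=holes(p,c,yaw);c,yaw,s=fitp(H)
print(np.round(H,4).tolist(),c,yaw,s,read_state()['tcp_pos'])
ex=np.array([np.cos(yaw),np.sin(yaw)]);ey=np.array([-ex[1],ex[0]])
def pr(q):
    b=c+.145*ey+.13*np.sin(q-.6)*ex;z=.03+.13*np.cos(q-.6);return proj(p,[*b,z])
u=pr(.1).astype(int);g=cv2.cvtColor(p['img'],cv2.COLOR_RGB2GRAY)
w=g[u[1]-25:u[1]+26,u[0]-30:u[0]+31]
m=cv2.morphologyEx((w<50).astype(np.uint8),cv2.MORPH_OPEN,np.ones((9,9)))
n,l,st,cc=cv2.connectedComponentsWithStats(m);k=1+np.argmax(st[1:,4]);print(cc[k]+u-[30,25],st[k])
for q in(0,.1,.2):print(q,pr(q))
```

```text
[[0.4802, 0.0625], [0.488, 0.117], [0.4958, 0.1712], [0.5033, 0.2253]] [0.49182753 0.14399037] -0.14142140405451542 0.99634695869599 [0.43300361 0.24885161 0.3064625 ]Traceback (most recent call last):
  File "<stdin>", line 12, in <module>
    return _wrapfunc(a, 'argmax', axis=axis, out=out, **kwds)
    return bound(*args, **kwds)
ValueError: attempt to get argmax of an empty sequence
```

Run:
```python
from fit import *
p=shot('wrist');c=np.array([.4918,.144]);yaw=-.1414
ex=np.array([np.cos(yaw),np.sin(yaw)]);ey=np.array([-ex[1],ex[0]])
def pr(q):
    b=c+.145*ey+.13*np.sin(q-.6)*ex;z=.03+.13*np.cos(q-.6);return proj(p,[*b,z])
u=pr(.1).astype(int);g=cv2.cvtColor(p['img'],cv2.COLOR_RGB2GRAY)
w=g[u[1]-25:u[1]+26,u[0]-30:u[0]+31]
m=cv2.morphologyEx((w<85).astype(np.uint8),cv2.MORPH_OPEN,np.ones((7,7)))
print(w[25,::6],w[::5,30],[ (d['uv'],d['confidence']) for d in place_of('lever_ball',p)], [d['extent'] for d in find_in('lever_ball',p)])
n,l,st,cc=cv2.connectedComponentsWithStats(m);print(cc+u-[30,25],st)
for q in(0,.1,.2):print(q,pr(q))
```

```text
[195 195 195  88  54  62  54 176 194 195 195] [102 114  50  55  64  62  52 194 195 194 195] [([276.1, 171.3], 0.65), ([329.4, 119.8], 0.5)] [[263.3, 110.7, 25.2, 74.7]]
[[276.1001142  176.99581271]
 [275.45661157 170.59504132]] [[   0    0   61   51 2627]
 [  18    8   24   24  484]]
0 [277.39733467 185.18101704]
0.1 [276.02803478 176.65971701]
0.2 [274.71409505 166.85052981]
```

Run:
```python
from fit import *
for cam in('top','scene'):
    p=shot(cam);c=np.array([.4918,.144]);yaw=-.1414
    ex=np.array([np.cos(yaw),np.sin(yaw)]);ey=np.array([-ex[1],ex[0]])
    for q in(0,.1,.2,.3):
        b=c+.145*ey+.13*np.sin(q-.6)*ex;z=.03+.13*np.cos(q-.6);print(cam,q,np.round(proj(p,[*b,z]),1))
    u=np.round(proj(p,[*(c+.145*ey-.06*ex),.145])).astype(int)
    cv2.imwrite('pics/b_%s.png'%cam,cv2.resize(p['img'][u[1]-25:u[1]+26,u[0]-30:u[0]+31,::-1],None,fx=6,fy=6,interpolation=0))
    print(u,[(d['uv'],d['confidence']) for d in place_of('lever_ball',p)],[d['extent'] for d in find_in('lever_ball',p)])
```

```text
top 0 [222.7 251.2]
top 0.1 [222.9 246.6]
top 0.2 [223.2 241.8]
top 0.3 [223.7 236.8]
[223 246] [([224.4, 244.5], 0.61)] []
scene 0 [227.6 183.2]
scene 0.1 [230.4 179.8]
scene 0.2 [233.3 176.7]
scene 0.3 [236.4 173.8]
[231 179] [([256.7, 204.3], 0.59), ([230.6, 178.8], 0.5)] []
```

View pics/b_top.png

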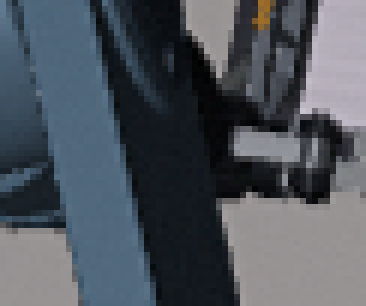

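```bash
python3 -m inch '[{"tx":0,"ty":0.58,"tz":0,"rx":0,"ry":0,"rz":0,"fingers":0.3},{"tx":0.1,"ty":0.58,"tz":0,"rx":0,"ry":0,"rz":0,"fingers":0.3},{"tx":0.2,"ty":0.58,"tz":0,"rx":0,"ry":0,"rz":0,"fingers":0.3},{"tx":0.2,"ty":0.58,"tz":0,"rx":0,"ry":0,"rz":0,"fingers":0.3},{"tx":0.2,"ty":0.58,"tz":0,"rx":0,"ry":0,"rz":0,"fingers":0.3},{"tx":0.2,"ty":0.58,"tz":0,"rx":0,"ry":0,"rz":0,"fingers":0.3},{"tx":0.13,"ty":0.58,"tz":0,"rx":0,"ry":0,"rz":0,"fingers":0.3},{"tx":0.1,"ty":0.58,"tz":0,"rx":0,"ry":0,"rz":0,"fingers":0.3}]'
python3 -m inch '[{"tx":0,"ty":0.4,"tz":0,"rx":0,"ry":0,"rz":-0.058,"fingers":0.3},{"tx":0,"ty":0,"tz":0,"rx":0,"ry":0,"rz":-0.058,"fingers":0.3},{"tx":0,"ty":0,"tz":0,"rx":0,"ry":0,"rz":-0.058,"fingers":0.3},{"tx":0,"ty":0,"tz":0,"rx":0,"ry":0,"rz":-0.058,"fingers":0.3},{"tx":0,"ty":0,"tz":0,"rx":0,"ry":0,"rz":-0.058,"fingers":0.3},{"tx":0,"ty":0,"tz":0,"rx":0,"ry":0,"rz":-0.058,"fingers":0.3},{"tx":0,"ty":0,"tz":0,"rx":0,"ry":0,"rz":-0.058,"fingers":0.3},{"tx":0,"ty":0,"tz":0,"rx":0,"ry":0,"rz":-0.058,"fingers":0.3}]'
python3 -m inch '[{"tx":0,"ty":0,"tz":0,"rx":0,"ry":0,"rz":-0.058,"fingers":0.3},{"tx":0,"ty":0,"tz":0,"rx":0,"ry":0,"rz":-0.058,"fingers":0.3},{"tx":0,"ty":0,"tz":0,"rx":0,"ry":0,"rz":-0.055,"fingers":0.3},{"tx":0,"ty":0,"tz":0,"rx":0,"ry":0,"rz":0,"fingers":0.3}]'
python3 - <<'E'
from h import *
p=shot('wrist');save(p,'w4.png');t=shot('top');save(t,'t4.png')
for n,z in(('rack',0),('pin0',.01)):
  for q in(p,t): print(n,[(round(d['confidence'],2),np.round(d['uv']),np.round(ray(q,d['uv'],z),3)) for d in place_of(n,q)[:5]])
  print([d['extent'] for d in find_in(n,p)][:4])
a=t['img'][180:280,205:265,::-1]
b=np.hstack([p['img'][:,:,::-1],cv2.resize(a,(160,400))[:,:160]]);cv2.imwrite('pics/m4.png',cv2.resize(b,(800,400)))
c=np.array([.4918,.144]);yaw=-.1414
ex=np.array([np.cos(yaw),np.sin(yaw)]);ey=np.array([-ex[1],ex[0]])
print([np.round(proj(t,[*(c+.145*ey+.13*np.sin(q-.6)*ex),.03+.13*np.cos(q-.6)]),1) for q in(.1,.2)],place_of('lever_ball',t))
E
```

```text
clock: 9.45
tcp_pos: [0.4789, -0.229, 0.3081]
eef_rot: [3.142, -0.001, -0.144]
contact_force: [0.9, 0.1, 0.4]
finger_gap: 0.0555
grasp_force: 0.0
clock: 10.45
tcp_pos: [0.4732, -0.2665, 0.308]
eef_rot: [3.142, 0.0, 1.32]
contact_force: [-0.1, -0.4, 0.2]
finger_gap: 0.0559
grasp_force: 0.0
clock: 10.95
tcp_pos: [0.4732, -0.2665, 0.308]
eef_rot: [3.142, 0.0, 1.85]
contact_force: [-0.1, -0.7, 0.2]
finger_gap: 0.0556
grasp_force: 0.0
rack [(0.9, array([328., 152.]), array([ 0.477, -0.241,  0.   ]))]
rack [(0.97, array([429., 243.]), array([ 0.477, -0.251,  0.   ]))]
[]
pin0 [(0.8, array([327., 100.]), array([ 0.452, -0.167,  0.01 ])), (0.77, array([326., 137.]), array([ 0.465, -0.219,  0.01 ])), (0.58, array([325., 207.]), array([ 0.496, -0.326,  0.01 ])), (0.56, array([329., 179.]), array([ 0.488, -0.28 ,  0.01 ])), (0.45, array([493.,  83.]), array([ 0.678, -0.078,  0.01 ]))]
pin0 [(0.64, array([223., 241.]), array([0.48 , 0.331, 0.01 ])), (0.57, array([457., 235.]), array([ 0.5  , -0.327,  0.01 ])), (0.49, array([417., 245.]), array([ 0.472, -0.214,  0.01 ])), (0.39, array([403., 251.]), array([ 0.453, -0.177,  0.01 ])), (0.15, array([429., 245.]), array([ 0.47 , -0.248,  0.01 ]))]
[[319.2, 206.7, 19.8, 24.2], [320.2, 87.1, 16.7, 24.4], [318.6, 132.4, 19.8, 20.0]]
[array([222.9, 246.6]), array([223.2, 241.8])] [{'uv': [224.2, 242.1], 'confidence': 0.66}]
```

View pics/m4.png

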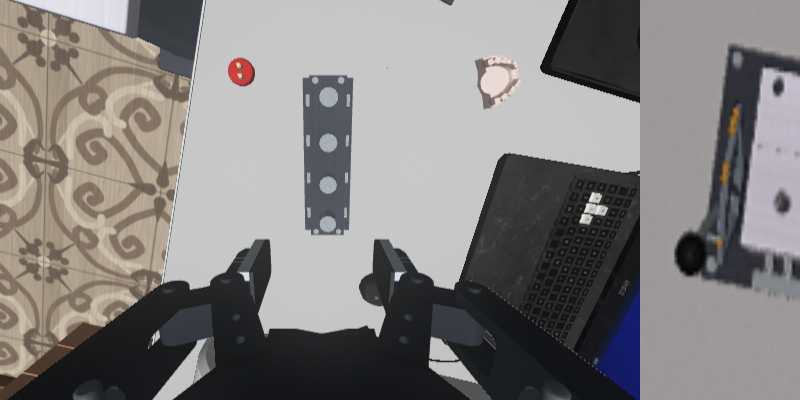

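The ball in the top inset is at about (223.7,243.7), i.e. 0.16 rad, so the lever is open. The pin heads in the wrist view are at (328,96), (328,142), (328,185) and (328,223), with the laptop to the right.

```bash
cat > heads.py <<'E'
# pin head tops (z=.086 circle discs) seen by the wrist camera in the rack
from h import *
def heads(p,guess,z=.086,r=None):
    g=cv2.cvtColor(p['img'],cv2.COLOR_RGB2GRAY);out=[]
    c=p['W'][:3,3]
    for G in guess:
        X=np.array([*G,z]);rad=.012*p['intrinsics'][0][0]/abs((np.linalg.inv(p['W'])@np.append(X,1))[2])
        u=np.round(proj(p,X)).astype(int);s=int(rad*2);x0,y0=u-s
        if x0<0 or y0<0: out.append((None,0));continue
        w=g[y0:y0+2*s+1,x0:x0+2*s+1]
        t,m=cv2.threshold(w,0,1,cv2.THRESH_OTSU)
        m=cv2.morphologyEx(m,cv2.MORPH_OPEN,cv2.getStructuringElement(2,(int(rad)|1,)*2))
        n,l,st,cc=cv2.connectedComponentsWithStats(m)
        if n<2: out.append((None,0));continue
        k=1+np.argmin([np.linalg.norm(cc[i]-s)for i in range(1,n)])
        out.append((ray(p,cc[k]+[x0,y0],z)[:2],st[k,4]/(np.pi*rad**2)))
    return out
E
python3 - <<'E'
from heads import *
from plan import go
p=shot('wrist')
P=[ray(p,u,.086)[:2] for u in[(328,96),(328,142),(328,185),(328,223)]]
h=heads(p,P);H=np.array([a for a,_ in h]);print([(np.round(a,4),round(b,2)) for a,b in h])
A=np.polyfit([3,2,1,0],H,1);d=A[0];print('spacing',np.linalg.norm(d),'yaw',np.arctan2(-d[0],d[1]))
go(*H[0],.2,np.arctan2(-d[0],d[1])+np.pi/2)
E
```

```text
[(array([ 0.4528, -0.1686]), np.float64(0.95)), (array([ 0.4679, -0.2216]), np.float64(0.93)), (array([ 0.4831, -0.2744]), np.float64(0.89)), (array([ 0.4982, -0.3271]), np.float64(0.82))]
spacing 0.05497925693485377 yaw 0.279150251668676
tcp [ 0.4732 -0.2665  0.308 ] rot [3.142 0.    1.851] clk 11.45 {'t(x,y,z)': array([0.998, 0.075, 1.08 ]), 'rot deg': array([0.  , 0.  , 0.05]), 'r': array([0.    , 0.    , 0.0003])}
```

```bash
python3 -m inch '[{"tx":0.5,"ty":0.04,"tz":0.3,"rx":0,"ry":0,"rz":0,"fingers":0.3},{"tx":0.498,"ty":0.035,"tz":0.3,"rx":0,"ry":0,"rz":0,"fingers":0.3},{"tx":0,"ty":0,"tz":0.5,"rx":0,"ry":0,"rz":0,"fingers":0.3},{"tx":0,"ty":0,"tz":0.5,"rx":0,"ry":0,"rz":0,"fingers":0.3},{"tx":0,"ty":0,"tz":0.2,"rx":0,"ry":0,"rz":0,"fingers":0.3},{"tx":0,"ty":0,"tz":0,"rx":0,"ry":0,"rz":0,"fingers":0.3},{"tx":0,"ty":0,"tz":0,"rx":0,"ry":0,"rz":0,"fingers":0.3}]' 70
python3 - <<'E'
from heads import *
from plan import go
p=shot('wrist');save(p,'w5.png')
H=np.array([[.4528,-.1686]]);h=heads(p,H);print(h)
go(*h[0][0],.058,1.85)
E
```

```text
clock: 12.32
tcp_pos: [0.4535, -0.1691, 0.1292]
eef_rot: [3.14, 0.001, 1.851]
contact_force: [0.1, -1.1, 0.6]
finger_gap: 0.0554
grasp_force: 0.0
[(array([ 0.45264806, -0.16841175]), np.float64(0.8454266517523419))]
tcp [ 0.4537 -0.1693  0.1295] rot [3.140e+00 2.000e-03 1.851e+00] clk 12.375 {'t(x,y,z)': array([ 0.013, -0.009,  0.715]), 'rot deg': array([0.1 , 0.12, 0.07]), 'r': array([0.0005, 0.0007, 0.0004])}
```

View pics/w5.png

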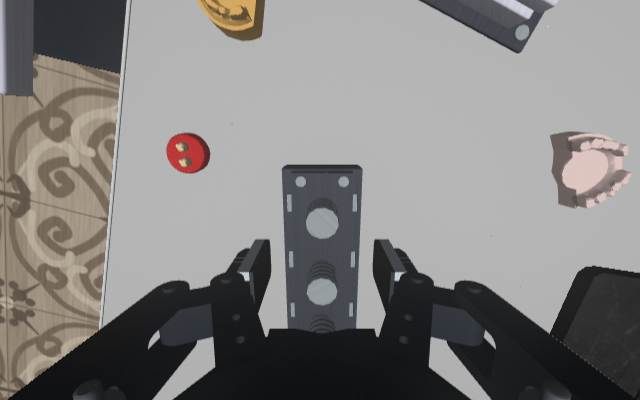

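The two nearest heads are at (322,222) and (322,291), and the target head is centred between the pads. I descend and grip.

```bash
python3 -m inch '[{"tx":0.013,"ty":-0.009,"tz":0.3,"rx":0,"ry":0,"rz":0,"fingers":0.3},{"tx":0,"ty":0,"tz":0.3,"rx":0,"ry":0,"rz":0,"fingers":0.3},{"tx":0,"ty":0,"tz":0.1,"rx":0,"ry":0,"rz":0,"fingers":0.3},{"tx":0,"ty":0,"tz":0,"rx":0,"ry":0,"rz":0,"fingers":-1},{"tx":0,"ty":0,"tz":0,"rx":0,"ry":0,"rz":0,"fingers":-1},{"tx":0,"ty":0,"tz":0,"rx":0,"ry":0,"rz":0,"fingers":-1},{"tx":0,"ty":0,"tz":0,"rx":0,"ry":0,"rz":0,"fingers":-1}]' 70
python3 plan.py .5033 .2255 .23 1.43
```

```text
clock: 13.25
tcp_pos: [0.4527, -0.1683, 0.0595]
eef_rot: [3.14, 0.002, 1.851]
contact_force: [0.3, 0.1, 6.8]
finger_gap: 0.0224
grasp_force: 68.8
tcp [ 0.4527 -0.1683  0.0595] rot [3.140e+00 2.000e-03 1.851e+00] clk 13.25 {'t(x,y,z)': array([ 3.64,  1.58, -1.71]), 'rot deg': array([ 0.14,  0.11, 24.14]), 'r': array([0.0008, 0.0006, 0.1341])}
```

```bash
python3 -m inch '[{"tx":0,"ty":0,"tz":-0.06,"rx":0,"ry":0,"rz":0,"fingers":-1},{"tx":0,"ty":0,"tz":-0.06,"rx":0,"ry":0,"rz":0,"fingers":-1},{"tx":0,"ty":0,"tz":-0.06,"rx":0,"ry":0,"rz":0,"fingers":-1},{"tx":0,"ty":0,"tz":-0.15,"rx":0,"ry":0,"rz":0,"fingers":-1},{"tx":0,"ty":0,"tz":-0.3,"rx":0,"ry":0,"rz":0,"fingers":-1},{"tx":0,"ty":0,"tz":-0.5,"rx":0,"ry":0,"rz":0,"fingers":-1},{"tx":0,"ty":0,"tz":-0.3,"rx":0,"ry":0,"rz":0,"fingers":-1},{"tx":0,"ty":0,"tz":0,"rx":0,"ry":0,"rz":0,"fingers":-1}]'
python3 - <<'E'
from heads import *
from plan import go
p=shot('wrist');save(p,'w6.png')
go(.5033,.2255,.20,1.43)
# predicted view of held pin: axis along tool z at grasp; tip = tcp + .048 down
T=np.linalg.inv(np.array(p['hand_eye']))
K=np.array(p['intrinsics'])
for z in(.048,-.028):
    q=K@(T@[0,0,z,1])[:3];print(z,q[:2]/q[2])
E
```

```text
clock: 14.25
tcp_pos: [0.4529, -0.1685, 0.2048]
eef_rot: [3.138, 0.005, 1.852]
contact_force: [0.3, 0.2, -1.5]
finger_gap: 0.0218
grasp_force: 70.8
tcp [ 0.4519 -0.1678  0.2026] rot [3.140e+00 2.000e-03 1.851e+00] clk 14.3 {'t(x,y,z)': array([3.637, 1.584, 0.021]), 'rot deg': array([ 0.11,  0.09, 24.15]), 'r': array([0.0006, 0.0005, 0.1341])}
0.048 [322.67655063 221.94843192]
-0.028 [323.35531851 277.998771  ]
```

View pics/w6.png

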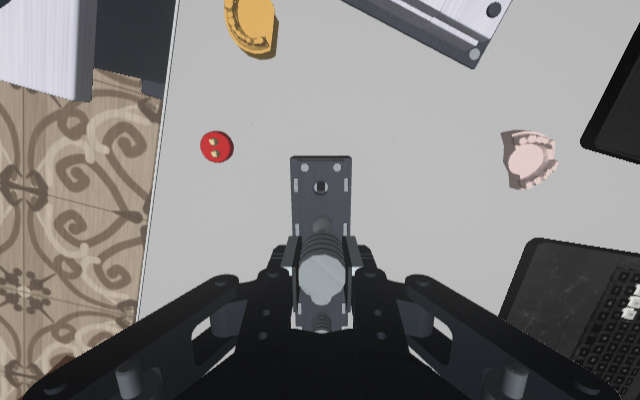

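The pin is held, head at (321,275) as predicted, and its socket at (320,187) is empty. I carry it toward the flask and re-measure the holes from there.

```bash
python3 -m inch '[{"tx":0,"ty":0,"tz":0,"rx":0,"ry":0,"rz":0.05,"fingers":-1},{"tx":0,"ty":0,"tz":0,"rx":0,"ry":0,"rz":0.05,"fingers":-1},{"tx":0,"ty":0,"tz":0,"rx":0,"ry":0,"rz":0.034,"fingers":-1},{"tx":0.45,"ty":0,"tz":0,"rx":0,"ry":0,"rz":0,"fingers":-1},{"tx":0.45,"ty":0,"tz":0,"rx":0,"ry":0,"rz":0,"fingers":-1},{"tx":0.45,"ty":0,"tz":0,"rx":0,"ry":0,"rz":0,"fingers":-1},{"tx":0.4,"ty":0,"tz":0,"rx":0,"ry":0,"rz":0,"fingers":-1},{"tx":0,"ty":0,"tz":0,"rx":0,"ry":0,"rz":0,"fingers":-1}]'
cat > m.py <<'E'
from fit import *
from plan import go
import sys
from time import sleep
p=shot('wrist');p=shot('wrist');save(p,sys.argv[1]);c=np.array([.4918,.1439]);yaw=-.1414
for i in range(2):
    H=holes(p,c,yaw,12);c,yaw,s=fitp(H)
print(np.round(H,4).tolist(),np.round(c,4),round(yaw,4),s)
go(*H[int(sys.argv[2])],.12,yaw+np.pi/2)
E
python3 m.py w7.png 0
```

```text
clock: 15.3
tcp_pos: [0.4746, 0.0083, 0.1994]
eef_rot: [-3.138, -0.001, 1.434]
contact_force: [-0.4, -0.9, -1.7]
finger_gap: 0.0218
grasp_force: 70.8
[[0.4801, 0.0621], [0.4877, 0.1159], [nan, nan], [nan, nan]] [0.4915 0.1428] -0.1405 0.9877074906505996
tcp [0.475  0.006  0.1998] rot [-3.139  0.     1.432] clk 15.4 {'t(x,y,z)': array([ 0.562, -0.025,  0.798]), 'rot deg': array([-0.15,  0.01,  0.08]), 'r': array([-0.0009,  0.0001,  0.0004])}
```

View pics/w7.png

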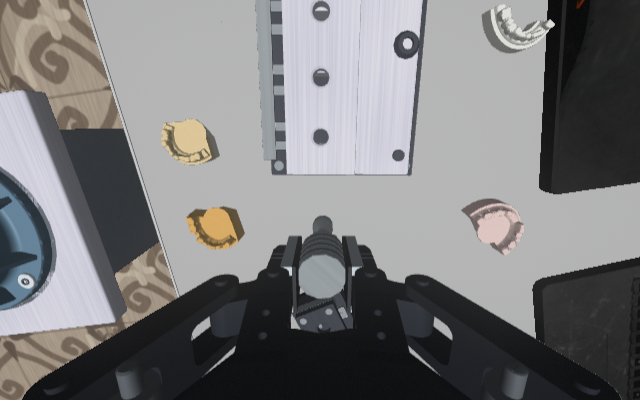

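The pin tip shows at (322,222), exactly as predicted, and hole 0 is at (321,136), so I move over it and descend.

```bash
python3 -m inch '[{"tx":0.3,"ty":-0.013,"tz":0,"rx":0,"ry":0,"rz":0,"fingers":-1},{"tx":0.262,"ty":-0.012,"tz":0.1,"rx":0,"ry":0,"rz":0,"fingers":-1},{"tx":0,"ty":0,"tz":0.4,"rx":0,"ry":0,"rz":0,"fingers":-1},{"tx":0,"ty":0,"tz":0.2,"rx":0,"ry":0,"rz":0,"fingers":-1},{"tx":0,"ty":0,"tz":0,"rx":0,"ry":0,"rz":0,"fingers":-1},{"tx":0,"ty":0,"tz":0,"rx":0,"ry":0,"rz":0,"fingers":-1}]' ; python3 plan.py .4801 .0621 .0595 1.43
```

```text
clock: 16.15
tcp_pos: [0.4819, 0.0609, 0.1317]
eef_rot: [3.141, 0.0, 1.429]
contact_force: [0.6, -0.4, -0.4]
finger_gap: 0.0218
grasp_force: 70.8
tcp [0.4819 0.0609 0.1317] rot [3.141 0.    1.429] clk 16.15 {'t(x,y,z)': array([ 0.01 , -0.02 ,  0.722]), 'rot deg': array([ 0.04,  0.01, -0.05]), 'r': array([ 0.0002,  0.    , -0.0003])}
```

```bash
python3 -m inch '[{"tx":0.01,"ty":-0.02,"tz":0.15,"rx":0,"ry":0,"rz":0,"fingers":-1},{"tx":0,"ty":0,"tz":0.15,"rx":0,"ry":0,"rz":0,"fingers":-1},{"tx":0,"ty":0,"tz":0.1,"rx":0,"ry":0,"rz":0,"fingers":-1},{"tx":0,"ty":0,"tz":0,"rx":0,"ry":0,"rz":0,"fingers":-1}]'; python3 plan.py .4801 .0621 .0595 1.43
```

```text
clock: 16.65
tcp_pos: [0.4793, 0.063, 0.09]
eef_rot: [-3.141, 0.0, 1.43]
contact_force: [1.0, 0.5, -1.3]
finger_gap: 0.0222
grasp_force: 70.7
tcp [0.4793 0.063  0.09  ] rot [-3.141  0.     1.43 ] clk 16.65 {'t(x,y,z)': array([-0.008,  0.009,  0.305]), 'rot deg': array([-0.05,  0.  ,  0.02]), 'r': array([-0.0003,  0.    ,  0.0001])}
```

```bash
python3 -m inch '[{"tx":0,"ty":0,"tz":0.1,"rx":0,"ry":0,"rz":0,"fingers":-1},{"tx":0,"ty":0,"tz":0.1,"rx":0,"ry":0,"rz":0,"fingers":-1},{"tx":0,"ty":0,"tz":0.08,"rx":0,"ry":0,"rz":0,"fingers":-1},{"tx":0,"ty":0,"tz":0.025,"rx":0,"ry":0,"rz":0,"fingers":-1},{"tx":0,"ty":0,"tz":0,"rx":0,"ry":0,"rz":0,"fingers":-1}]'; python3 plan.py .4801 .0621 .0595 1.43
```

```text
clock: 17.27
tcp_pos: [0.4796, 0.063, 0.0603]
eef_rot: [-3.141, -0.0, 1.43]
contact_force: [1.2, 0.0, -2.2]
finger_gap: 0.0219
grasp_force: 70.8
tcp [0.4796 0.063  0.0603] rot [-3.141 -0.     1.43 ] clk 17.275 {'t(x,y,z)': array([-0.008,  0.006,  0.008]), 'rot deg': array([-0.01, -0.  ,  0.02]), 'r': array([-0.    , -0.    ,  0.0001])}
```

```bash
python3 -m inch '[{"tx":0,"ty":0,"tz":0,"rx":0,"ry":0,"rz":0,"fingers":0.3},{"tx":0,"ty":0,"tz":0,"rx":0,"ry":0,"rz":0,"fingers":0.3},{"tx":0,"ty":0,"tz":0,"rx":0,"ry":0,"rz":0,"fingers":0.3},{"tx":0,"ty":0,"tz":-0.3,"rx":0,"ry":0,"rz":0,"fingers":0.3},{"tx":0,"ty":0,"tz":-0.6,"rx":0,"ry":0,"rz":0,"fingers":0.3},{"tx":-0.5,"ty":0,"tz":-0.5,"rx":0,"ry":0,"rz":0,"fingers":0.3},{"tx":-0.3,"ty":0,"tz":-0.2,"rx":0,"ry":0,"rz":0,"fingers":0.3},{"tx":0,"ty":0,"tz":0,"rx":0,"ry":0,"rz":0,"fingers":0.3}]'
python3 - <<'E'
from heads import *
p=shot('wrist');p=shot('wrist')
c=np.array([.4918,.1439]);h=np.array([.4801,.0621])
print(heads(p,[h]))
# side-on height check from scene: head-top centre
t=shot('scene');u=proj(t,[*h,.086]).round().astype(int);print(u)
for z in(.086,.092):print(proj(t,[*h,z]))
cv2.imwrite('pics/s8.png',np.vstack([cv2.resize(t['img'][u[1]-30:u[1]+30,u[0]-40:u[0]+40,::-1],(400,300),interpolation=0),cv2.resize(p['img'][100:280,200:440,::-1],(400,300))]))
E
```

```text
clock: 18.27
tcp_pos: [0.4702, -0.0121, 0.2168]
eef_rot: [3.137, 0.001, 1.428]
contact_force: [-0.6, 0.4, -0.6]
finger_gap: 0.0556
grasp_force: 0.0
[(array([0.47991657, 0.06192647]), np.float64(3.8262868596825905))]
[298 220]
[297.9282076  220.13591264]
[297.84185599 218.55883401]
```

View pics/s8.png

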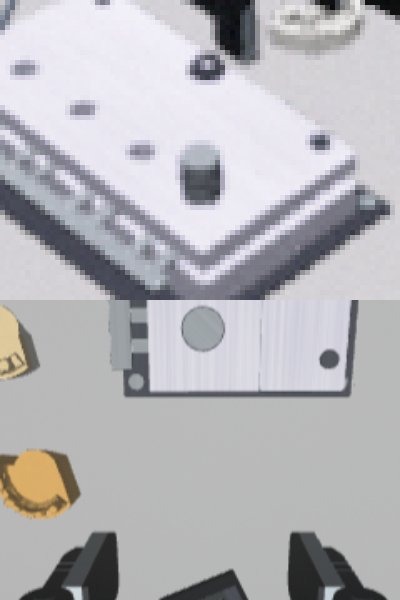

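The pin stands with its head flush on the flange (upper half; head around (200,175)). Back to the rack for the next pin.

```bash
cat > r.py <<'E'
from heads import *
from plan import go
import sys
p=shot('wrist');p=shot('wrist');G=np.array([float(a) for a in sys.argv[1:]]).reshape(-1,2)
h=heads(p,G);print([(np.round(a,4),round(b,2)) if a is not None else None for a,b in h])
if len(h)>1:
    H=np.array([a for a,_ in h]);d=H[0]-H[-1];y=np.arctan2(-d[0],d[1]);print('yaw',y,'sp',np.linalg.norm(d)/(len(h)-1));
else: y=.279
go(*h[0][0],.0595,y+np.pi/2)
E
python3 -m inch '[{"tx":0,"ty":0,"tz":0,"rx":0,"ry":0,"rz":-0.05,"fingers":0.3},{"tx":0,"ty":0,"tz":0,"rx":0,"ry":0,"rz":-0.05,"fingers":0.3},{"tx":0,"ty":0,"tz":0,"rx":0,"ry":0,"rz":-0.034,"fingers":0.3},{"tx":-0.5,"ty":-0.15,"tz":0,"rx":0,"ry":0,"rz":0,"fingers":0.3},{"tx":-0.5,"ty":-0.15,"tz":0,"rx":0,"ry":0,"rz":0,"fingers":0.3},{"tx":-0.5,"ty":-0.15,"tz":0,"rx":0,"ry":0,"rz":0,"fingers":0.3},{"tx":-0.5,"ty":-0.15,"tz":0,"rx":0,"ry":0,"rz":0,"fingers":0.3},{"tx":0,"ty":0,"tz":0,"rx":0,"ry":0,"rz":0,"fingers":0.3}]'; python3 r.py .4679 -.2216 .4831 -.2744
```

```text
clock: 19.42
tcp_pos: [0.4665, -0.221, 0.2131]
eef_rot: [-3.14, -0.002, 1.848]
contact_force: [0.9, 0.5, 0.7]
finger_gap: 0.0554
grasp_force: 0.0
[(array([ 0.467 , -0.2214]), np.float64(0.86)), (array([ 0.4825, -0.2742]), np.float64(0.82))]
yaw 0.2843174156101024 sp 0.05501356776731351
tcp [ 0.4665 -0.2181  0.2131] rot [-3.140e+00 -3.000e-03  1.851e+00] clk 19.525 {'t(x,y,z)': array([-0.038, -0.002,  1.536]), 'rot deg': array([-0.08, -0.17, -0.22]), 'r': array([-0.0005, -0.001 , -0.0012])}
```

```bash
python3 -m inch '[{"tx":-0.038,"ty":0,"tz":0.4,"rx":0,"ry":0,"rz":0,"fingers":0.3},{"tx":0,"ty":0,"tz":0.4,"rx":0,"ry":0,"rz":0,"fingers":0.3},{"tx":0,"ty":0,"tz":0.3,"rx":0,"ry":0,"rz":0,"fingers":0.3},{"tx":0,"ty":0,"tz":0,"rx":0,"ry":0,"rz":0,"fingers":0.3},{"tx":0,"ty":0,"tz":0,"rx":0,"ry":0,"rz":0,"fingers":0.3}]'; python3 r.py .467 -.2214
```

```text
clock: 20.15
tcp_pos: [0.4687, -0.2222, 0.1056]
eef_rot: [3.141, 0.001, 1.853]
contact_force: [0.6, 0.5, -0.5]
finger_gap: 0.0551
grasp_force: 0.0
[(array([ 0.4671, -0.2213]), np.float64(0.83))]
tcp [ 0.4691 -0.223   0.1064] rot [3.140e+00 2.000e-03 1.852e+00] clk 20.25 {'t(x,y,z)': array([ 0.024, -0.016,  0.469]), 'rot deg': array([0.1 , 0.13, 0.15]), 'r': array([0.0005, 0.0007, 0.0008])}
```

```bash
python3 -m inch '[{"tx":0.024,"ty":-0.016,"tz":0.25,"rx":0,"ry":0,"rz":0,"fingers":0.3},{"tx":0,"ty":0,"tz":0.22,"rx":0,"ry":0,"rz":0,"fingers":0.3},{"tx":0,"ty":0,"tz":0,"rx":0,"ry":0,"rz":0,"fingers":-1},{"tx":0,"ty":0,"tz":0,"rx":0,"ry":0,"rz":0,"fingers":-1},{"tx":0,"ty":0,"tz":0,"rx":0,"ry":0,"rz":0,"fingers":-1},{"tx":0,"ty":0,"tz":0,"rx":0,"ry":0,"rz":0,"fingers":-1},{"tx":0,"ty":0,"tz":0,"rx":0,"ry":0,"rz":0,"fingers":-1}]'
python3 -m inch '[{"tx":0,"ty":0,"tz":-0.06,"rx":0,"ry":0,"rz":0,"fingers":-1},{"tx":0,"ty":0,"tz":-0.06,"rx":0,"ry":0,"rz":0,"fingers":-1},{"tx":0,"ty":0,"tz":-0.06,"rx":0,"ry":0,"rz":0,"fingers":-1},{"tx":0,"ty":0,"tz":-0.15,"rx":0,"ry":0,"rz":0,"fingers":-1},{"tx":0,"ty":0,"tz":-0.3,"rx":0,"ry":0,"rz":0,"fingers":-1},{"tx":0,"ty":0,"tz":-0.5,"rx":0,"ry":0,"rz":0,"fingers":-1},{"tx":0,"ty":0,"tz":-0.3,"rx":0,"ry":0,"rz":0,"fingers":-1},{"tx":0,"ty":0,"tz":0,"rx":0,"ry":0,"rz":0.05,"fingers":-1}]' 
python3 plan.py .4817 .08 .2 1.43
```

```text
clock: 21.12
tcp_pos: [0.4669, -0.2219, 0.0591]
eef_rot: [3.14, 0.002, 1.851]
contact_force: [1.2, 1.0, 6.3]
finger_gap: 0.0223
grasp_force: 69.2
clock: 22.12
tcp_pos: [0.467, -0.2222, 0.2053]
eef_rot: [3.138, 0.005, 1.691]
contact_force: [-0.2, 0.3, -0.8]
finger_gap: 0.022
grasp_force: 70.9
tcp [ 0.467  -0.2222  0.2053] rot [3.138 0.005 1.691] clk 22.125 {'t(x,y,z)': array([2.982, 0.509, 0.041]), 'rot deg': array([ 0.26,  0.24, 14.96]), 'r': array([0.0014, 0.0013, 0.0831])}
```

```bash
python3 -m inch '[{"tx":0,"ty":0,"tz":0,"rx":0,"ry":0,"rz":0.05,"fingers":-1},{"tx":0,"ty":0,"tz":0,"rx":0,"ry":0,"rz":0.033,"fingers":-1},{"tx":0.5,"ty":-0.05,"tz":0,"rx":0,"ry":0,"rz":0,"fingers":-1},{"tx":0.6,"ty":-0.05,"tz":0,"rx":0,"ry":0,"rz":0,"fingers":-1},{"tx":0.6,"ty":-0.05,"tz":0,"rx":0,"ry":0,"rz":0,"fingers":-1},{"tx":0.6,"ty":-0.05,"tz":0,"rx":0,"ry":0,"rz":0,"fingers":-1},{"tx":0.55,"ty":-0.05,"tz":0,"rx":0,"ry":0,"rz":0,"fingers":-1},{"tx":0,"ty":0,"tz":0,"rx":0,"ry":0,"rz":0,"fingers":-1}]' 
python3 m.py w9.png 1
python3 - <<'E'
import cv2,numpy as np
print(cv2.imread('pics/w9.png')[222,300:345:3,1])
E
```

```text
clock: 23.12
tcp_pos: [0.4791, 0.068, 0.2018]
eef_rot: [-3.141, -0.0, 1.439]
contact_force: [0.4, -0.3, -0.9]
finger_gap: 0.0219
grasp_force: 70.9
[[0.4796, 0.0676], [0.4877, 0.1166], [0.4954, 0.1704], [0.503, 0.2246]] [0.4915 0.1448] -0.1474 0.9646539108141979
tcp [0.4797 0.0649 0.2015] rot [3.141e+00 1.000e-03 1.436e+00] clk 23.225 {'t(x,y,z)': array([0.524, 0.01 , 0.814]), 'rot deg': array([0.01, 0.05, 0.69]), 'r': array([0.    , 0.0003, 0.0039])}
[213 206 206 213 206  89  92  87  83  81  78 209 214 208 214]
```

```bash
python3 -m inch '[{"tx":0.3,"ty":0.005,"tz":0,"rx":0,"ry":0,"rz":0,"fingers":-1},{"tx":0.22,"ty":0.005,"tz":0,"rx":0,"ry":0,"rz":0.003,"fingers":-1},{"tx":0,"ty":0,"tz":0.4,"rx":0,"ry":0,"rz":0,"fingers":-1},{"tx":0,"ty":0,"tz":0.3,"rx":0,"ry":0,"rz":0,"fingers":-1},{"tx":0,"ty":0,"tz":0,"rx":0,"ry":0,"rz":0,"fingers":-1},{"tx":0,"ty":0,"tz":0,"rx":0,"ry":0,"rz":0,"fingers":-1}]' ; python3 plan.py .4878 .1165 .0600 1.43
```

```text
clock: 23.98
tcp_pos: [0.4891, 0.115, 0.132]
eef_rot: [3.14, -0.0, 1.422]
contact_force: [-0.2, -0.4, -0.3]
finger_gap: 0.0219
grasp_force: 70.8
tcp [0.4891 0.115  0.132 ] rot [ 3.14  -0.     1.422] clk 23.975 {'t(x,y,z)': array([ 0.013, -0.016,  0.72 ]), 'rot deg': array([ 0.08,  0.  , -0.43]), 'r': array([ 0.0005,  0.    , -0.0024])}
```

```bash
python3 -m inch '[{"tx":0.008,"ty":-0.01,"tz":0.15,"rx":0,"ry":0,"rz":0,"fingers":-1},{"tx":0,"ty":0,"tz":0.15,"rx":0,"ry":0,"rz":0,"fingers":-1},{"tx":0,"ty":0,"tz":0.1,"rx":0,"ry":0,"rz":0,"fingers":-1},{"tx":0,"ty":0,"tz":0,"rx":0,"ry":0,"rz":0,"fingers":-1}]'; python3 plan.py .4878 .1165 .0600 1.43
```

```text
clock: 24.48
tcp_pos: [0.4868, 0.1171, 0.0896]
eef_rot: [-3.14, 0.0, 1.424]
contact_force: [1.4, -0.2, -1.4]
finger_gap: 0.0219
grasp_force: 70.9
tcp [0.4868 0.1171 0.0896] rot [-3.14   0.     1.424] clk 24.475 {'t(x,y,z)': array([-0.004,  0.011,  0.296]), 'rot deg': array([-0.08,  0.01, -0.33]), 'r': array([-0.0004,  0.0001, -0.0018])}
```

```bash
python3 -m inch '[{"tx":0,"ty":0,"tz":0.1,"rx":0,"ry":0,"rz":0,"fingers":-1},{"tx":0,"ty":0,"tz":0.1,"rx":0,"ry":0,"rz":0,"fingers":-1},{"tx":0,"ty":0,"tz":0.09,"rx":0,"ry":0,"rz":0,"fingers":-1},{"tx":0,"ty":0,"tz":0.005,"rx":0,"ry":0,"rz":0,"fingers":-1},{"tx":0,"ty":0,"tz":0,"rx":0,"ry":0,"rz":0,"fingers":-1}]'; python3 plan.py .4878 .1165 .0595 1.43
```

```text
clock: 25.1
tcp_pos: [0.4872, 0.117, 0.0612]
eef_rot: [-3.141, 0.0, 1.424]
contact_force: [1.4, -0.3, -1.1]
finger_gap: 0.022
grasp_force: 70.9
tcp [0.4872 0.117  0.0612] rot [-3.141  0.     1.424] clk 25.1 {'t(x,y,z)': array([-0.004,  0.006,  0.017]), 'rot deg': array([-0.01,  0.  , -0.34]), 'r': array([-0.0001,  0.    , -0.0019])}
```

```bash
python3 -m inch '[{"tx":0,"ty":0,"tz":0.01,"rx":0,"ry":0,"rz":0,"fingers":0.3},{"tx":0,"ty":0,"tz":0,"rx":0,"ry":0,"rz":0,"fingers":0.3},{"tx":0,"ty":0,"tz":0,"rx":0,"ry":0,"rz":0,"fingers":0.3},{"tx":0,"ty":0,"tz":-0.3,"rx":0,"ry":0,"rz":0,"fingers":0.3},{"tx":0,"ty":0,"tz":-0.6,"rx":0,"ry":0,"rz":0,"fingers":0.3},{"tx":-0.3,"ty":0.05,"tz":-0.5,"rx":0,"ry":0,"rz":0,"fingers":0.3},{"tx":-0.55,"ty":0.07,"tz":-0.1,"rx":0,"ry":0,"rz":0,"fingers":0.3},{"tx":-0.55,"ty":0.08,"tz":0,"rx":0,"ry":0,"rz":0,"fingers":0.3}]'
python3 -m inch '[{"tx":-0.6,"ty":0.08,"tz":0,"rx":0,"ry":0,"rz":0,"fingers":0.3},{"tx":-0.6,"ty":0.08,"tz":0,"rx":0,"ry":0,"rz":0,"fingers":0.3},{"tx":-0.6,"ty":0.08,"tz":0,"rx":0,"ry":0,"rz":0,"fingers":0.3},{"tx":-0.6,"ty":0.08,"tz":0,"rx":0,"ry":0,"rz":0,"fingers":0.3},{"tx":0,"ty":0,"tz":0,"rx":0,"ry":0,"rz":-0.05,"fingers":0.3},{"tx":0,"ty":0,"tz":0,"rx":0,"ry":0,"rz":-0.05,"fingers":0.3},{"tx":0,"ty":0,"tz":0,"rx":0,"ry":0,"rz":-0.036,"fingers":0.3},{"tx":0,"ty":0,"tz":0,"rx":0,"ry":0,"rz":0,"fingers":0.3}]'; python3 r.py .4825 -.2742 .4982 -.3271
```

```text
clock: 26.1
tcp_pos: [0.4873, -0.0257, 0.2123]
eef_rot: [3.138, 0.001, 1.426]
contact_force: [0.5, -0.3, -0.4]
finger_gap: 0.0556
grasp_force: 0.0
clock: 27.1
tcp_pos: [0.483, -0.2665, 0.2102]
eef_rot: [-3.141, -0.0, 1.85]
contact_force: [0.2, -0.4, -0.2]
finger_gap: 0.0555
grasp_force: 0.0
[(array([ 0.4821, -0.274 ]), np.float64(0.87)), (array([ 0.5013, -0.3393]), np.float64(2.42))]
yaw 0.28751790998912263 sp 0.06804419278727598
tcp [ 0.4831 -0.2665  0.2102] rot [3.142 0.    1.849] clk 27.2 {'t(x,y,z)': array([-0.07 , -0.031,  1.507]), 'rot deg': array([ 0.  ,  0.  , -0.53]), 'r': array([ 0.    ,  0.    , -0.0029])}
```

Pin C is located; the fourth pin is half hidden by the gripper. Descend.

```bash
python3 -m inch '[{"tx":-0.07,"ty":-0.031,"tz":0.4,"rx":0,"ry":0,"rz":0,"fingers":0.3},{"tx":0,"ty":0,"tz":0.4,"rx":0,"ry":0,"rz":0,"fingers":0.3},{"tx":0,"ty":0,"tz":0.25,"rx":0,"ry":0,"rz":0,"fingers":0.3},{"tx":0,"ty":0,"tz":0,"rx":0,"ry":0,"rz":0,"fingers":0.3},{"tx":0,"ty":0,"tz":0,"rx":0,"ry":0,"rz":0,"fingers":0.3}]'; python3 r.py .4821 -.2740
```

```text
clock: 27.82
tcp_pos: [0.4827, -0.2746, 0.1064]
eef_rot: [3.141, 0.001, 1.851]
contact_force: [0.5, -0.4, 0.7]
finger_gap: 0.0553
grasp_force: 0.0
[(array([ 0.482 , -0.2739]), np.float64(0.84))]
tcp [ 0.4831 -0.2749  0.1069] rot [3.140e+00 3.000e-03 1.851e+00] clk 27.925 {'t(x,y,z)': array([ 0.013, -0.008,  0.474]), 'rot deg': array([0.09, 0.15, 0.08]), 'r': array([0.0005, 0.0008, 0.0004])}
```

```bash
python3 -m inch '[{"tx":0.013,"ty":-0.008,"tz":0.25,"rx":0,"ry":0,"rz":0,"fingers":0.3},{"tx":0,"ty":0,"tz":0.22,"rx":0,"ry":0,"rz":0,"fingers":0.3},{"tx":0,"ty":0,"tz":0,"rx":0,"ry":0,"rz":0,"fingers":-1},{"tx":0,"ty":0,"tz":0,"rx":0,"ry":0,"rz":0,"fingers":-1},{"tx":0,"ty":0,"tz":0,"rx":0,"ry":0,"rz":0,"fingers":-1},{"tx":0,"ty":0,"tz":0,"rx":0,"ry":0,"rz":0,"fingers":-1},{"tx":0,"ty":0,"tz":0,"rx":0,"ry":0,"rz":0,"fingers":-1}]'
python3 -m inch '[{"tx":0,"ty":0,"tz":-0.06,"rx":0,"ry":0,"rz":0,"fingers":-1},{"tx":0,"ty":0,"tz":-0.06,"rx":0,"ry":0,"rz":0,"fingers":-1},{"tx":0,"ty":0,"tz":-0.06,"rx":0,"ry":0,"rz":0,"fingers":-1},{"tx":0,"ty":0,"tz":-0.15,"rx":0,"ry":0,"rz":0,"fingers":-1},{"tx":0,"ty":0,"tz":-0.3,"rx":0,"ry":0,"rz":0,"fingers":-1},{"tx":0,"ty":0,"tz":-0.5,"rx":0,"ry":0,"rz":0,"fingers":-1},{"tx":0,"ty":0,"tz":-0.3,"rx":0,"ry":0,"rz":0.05,"fingers":-1},{"tx":0,"ty":0,"tz":0,"rx":0,"ry":0,"rz":0.05,"fingers":-1}]' 
python3 plan.py .489 .126 .2 1.43
```

```text
clock: 28.8
tcp_pos: [0.4819, -0.2739, 0.0596]
eef_rot: [3.14, 0.002, 1.851]
contact_force: [0.5, 0.8, 6.7]
finger_gap: 0.022
grasp_force: 69.1
clock: 29.8
tcp_pos: [0.4822, -0.2744, 0.2062]
eef_rot: [3.137, 0.004, 1.532]
contact_force: [0.6, -0.2, -1.2]
finger_gap: 0.0219
grasp_force: 71.1
tcp [ 0.4822 -0.2744  0.2062] rot [3.137 0.004 1.532] clk 29.8 {'t(x,y,z)': array([ 4.003, -0.087,  0.043]), 'rot deg': array([0.29, 0.24, 5.85]), 'r': array([0.0016, 0.0013, 0.0325])}
```

```bash
python3 -m inch '[{"tx":0,"ty":0,"tz":0,"rx":0,"ry":0,"rz":0.0325,"fingers":-1},{"tx":0.57,"ty":-0.07,"tz":0,"rx":0,"ry":0,"rz":0,"fingers":-1},{"tx":0.57,"ty":-0.07,"tz":0,"rx":0,"ry":0,"rz":0,"fingers":-1},{"tx":0.57,"ty":-0.07,"tz":0,"rx":0,"ry":0,"rz":0,"fingers":-1},{"tx":0.57,"ty":-0.07,"tz":0,"rx":0,"ry":0,"rz":0,"fingers":-1},{"tx":0.57,"ty":-0.07,"tz":0,"rx":0,"ry":0,"rz":0,"fingers":-1},{"tx":0.57,"ty":-0.07,"tz":0,"rx":0,"ry":0,"rz":0,"fingers":-1},{"tx":0.55,"ty":-0.07,"tz":0,"rx":0,"ry":0,"rz":0,"fingers":-1}]' 
python3 m.py w10.png 2
python3 - <<'E'
import cv2,numpy as np
print(cv2.imread('pics/w10.png')[222,300:345:3,1])
E
```

```text
clock: 30.8
tcp_pos: [0.4857, 0.1286, 0.2027]
eef_rot: [3.141, 0.0, 1.435]
contact_force: [0.8, -0.5, -0.6]
finger_gap: 0.0217
grasp_force: 71.1
[[0.4798, 0.0636], [0.487, 0.1205], [0.4956, 0.1712], [0.5031, 0.2251]] [0.4914 0.1451] -0.1458 0.9833302732200635
tcp [0.4851 0.1315 0.2025] rot [ 3.141e+00 -1.000e-03  1.441e+00] clk 30.9 {'t(x,y,z)': array([0.407, 0.052, 0.826]), 'rot deg': array([ 0.01, -0.08,  0.92]), 'r': array([ 0.    , -0.0005,  0.0051])}
[209 203 201 207 213  89  90  85  84  82  79 161 162 204 211]
```

```bash
python3 -m inch '[{"tx":0.2,"ty":0.03,"tz":0,"rx":0,"ry":0,"rz":0.004,"fingers":-1},{"tx":0.2,"ty":0.022,"tz":0,"rx":0,"ry":0,"rz":0,"fingers":-1},{"tx":0,"ty":0,"tz":0.4,"rx":0,"ry":0,"rz":0,"fingers":-1},{"tx":0,"ty":0,"tz":0.3,"rx":0,"ry":0,"rz":0,"fingers":-1},{"tx":0,"ty":0,"tz":0,"rx":0,"ry":0,"rz":0,"fingers":-1},{"tx":0,"ty":0,"tz":0,"rx":0,"ry":0,"rz":0,"fingers":-1}]' ; python3 plan.py .4956 .1711 .0600 1.43
```

```text
clock: 31.65
tcp_pos: [0.4978, 0.1653, 0.1329]
eef_rot: [3.14, -0.0, 1.422]
contact_force: [0.4, -0.1, 0.2]
finger_gap: 0.0222
grasp_force: 71.1
tcp [0.4978 0.1653 0.1329] rot [ 3.14  -0.     1.422] clk 31.65 {'t(x,y,z)': array([ 0.054, -0.032,  0.729]), 'rot deg': array([ 0.1 , -0.01, -0.46]), 'r': array([ 0.0006, -0.0001, -0.0025])}
```

```bash
python3 -m inch '[{"tx":0.05,"ty":-0.026,"tz":0.1,"rx":0,"ry":0,"rz":-0.002,"fingers":-1},{"tx":0,"ty":0,"tz":0,"rx":0,"ry":0,"rz":0,"fingers":-1},{"tx":0,"ty":0,"tz":0,"rx":0,"ry":0,"rz":0,"fingers":-1}]'; python3 plan.py .4956 .1711 .0600 1.43
```

```text
clock: 32.02
tcp_pos: [0.4951, 0.1713, 0.1215]
eef_rot: [3.141, -0.0, 1.429]
contact_force: [0.8, 0.6, -1.7]
finger_gap: 0.0221
grasp_force: 71.1
tcp [0.4951 0.1713 0.1215] rot [ 3.141 -0.     1.429] clk 32.025 {'t(x,y,z)': array([-0.001,  0.005,  0.615]), 'rot deg': array([ 0.02, -0.  , -0.05]), 'r': array([ 0.0001, -0.    , -0.0003])}
```

```bash
python3 -m inch '[{"tx":0,"ty":0.003,"tz":0.15,"rx":0,"ry":0,"rz":0,"fingers":-1},{"tx":0,"ty":0,"tz":0.15,"rx":0,"ry":0,"rz":0,"fingers":-1},{"tx":0,"ty":0,"tz":0.1,"rx":0,"ry":0,"rz":0,"fingers":-1},{"tx":0,"ty":0,"tz":0.1,"rx":0,"ry":0,"rz":0,"fingers":-1},{"tx":0,"ty":0,"tz":0.1,"rx":0,"ry":0,"rz":0,"fingers":-1},{"tx":0,"ty":0,"tz":0.01,"rx":0,"ry":0,"rz":0,"fingers":-1},{"tx":0,"ty":0,"tz":0,"rx":0,"ry":0,"rz":0,"fingers":-1}]'; python3 plan.py .4956 .1711 .0595 1.43
```

```text
clock: 32.9
tcp_pos: [0.4955, 0.1712, 0.06]
eef_rot: [3.141, -0.0, 1.429]
contact_force: [2.0, 1.6, -2.3]
finger_gap: 0.022
grasp_force: 70.9
tcp [0.4955 0.1712 0.06  ] rot [ 3.141 -0.     1.429] clk 32.9 {'t(x,y,z)': array([-0.001,  0.001,  0.005]), 'rot deg': array([ 0.01, -0.02, -0.07]), 'r': array([ 0.0001, -0.0001, -0.0004])}
```

```bash
python3 -m inch '[{"tx":0,"ty":0,"tz":0,"rx":0,"ry":0,"rz":0,"fingers":0.3},{"tx":0,"ty":0,"tz":0,"rx":0,"ry":0,"rz":0,"fingers":0.3},{"tx":0,"ty":0,"tz":0,"rx":0,"ry":0,"rz":0,"fingers":0.3},{"tx":0,"ty":0,"tz":-0.3,"rx":0,"ry":0,"rz":0,"fingers":0.3},{"tx":0,"ty":0,"tz":-0.6,"rx":0,"ry":0,"rz":0,"fingers":0.3},{"tx":-0.3,"ty":0.04,"tz":-0.5,"rx":0,"ry":0,"rz":0,"fingers":0.3},{"tx":-0.55,"ty":0.08,"tz":-0.1,"rx":0,"ry":0,"rz":0,"fingers":0.3},{"tx":-0.6,"ty":0.09,"tz":0,"rx":0,"ry":0,"rz":0,"fingers":0.3}]'
python3 -m inch '[{"tx":-0.58,"ty":0.09,"tz":0,"rx":0,"ry":0,"rz":0,"fingers":0.3},{"tx":-0.58,"ty":0.09,"tz":0,"rx":0,"ry":0,"rz":0,"fingers":0.3},{"tx":-0.58,"ty":0.09,"tz":0,"rx":0,"ry":0,"rz":0,"fingers":0.3},{"tx":-0.58,"ty":0.09,"tz":0,"rx":0,"ry":0,"rz":0,"fingers":0.3},{"tx":-0.58,"ty":0.08,"tz":0,"rx":0,"ry":0,"rz":-0.05,"fingers":0.3},{"tx":-0.5,"ty":-0.08,"tz":0,"rx":0,"ry":0,"rz":-0.05,"fingers":0.3},{"tx":0,"ty":0,"tz":0,"rx":0,"ry":0,"rz":-0.034,"fingers":0.3},{"tx":0,"ty":0,"tz":0,"rx":0,"ry":0,"rz":0,"fingers":0.3}]'; python3 r.py .4977 -.3271
```

```text
clock: 33.9
tcp_pos: [0.4964, 0.0234, 0.2122]
eef_rot: [3.138, 0.0, 1.431]
contact_force: [-0.1, 0.4, -0.9]
finger_gap: 0.0555
grasp_force: 0.0
clock: 34.9
tcp_pos: [0.4904, -0.3193, 0.2099]
eef_rot: [-3.141, -0.001, 1.848]
contact_force: [0.1, 0.1, 0.5]
finger_gap: 0.0554
grasp_force: 0.0
[(array([ 0.4971, -0.327 ]), np.float64(0.85))]
tcp [ 0.4908 -0.3184  0.2101] rot [-3.141 -0.     1.848] clk 35.0 {'t(x,y,z)': array([-0.101,  0.037,  1.506]), 'rot deg': array([-0.01, -0.02, -0.1 ]), 'r': array([-0.0001, -0.0001, -0.0006])}
```

```bash
python3 -m inch '[{"tx":-0.1,"ty":0.037,"tz":0.4,"rx":0,"ry":0,"rz":0,"fingers":0.3},{"tx":0,"ty":0,"tz":0.4,"rx":0,"ry":0,"rz":0,"fingers":0.3},{"tx":0,"ty":0,"tz":0.25,"rx":0,"ry":0,"rz":0,"fingers":0.3},{"tx":0,"ty":0,"tz":0,"rx":0,"ry":0,"rz":0,"fingers":0.3},{"tx":0,"ty":0,"tz":0,"rx":0,"ry":0,"rz":0,"fingers":0.3}]'; python3 r.py .4971 -.327
```

```text
clock: 35.62
tcp_pos: [0.4981, -0.3276, 0.1066]
eef_rot: [3.141, 0.002, 1.85]
contact_force: [0.3, 1.0, 0.7]
finger_gap: 0.0556
grasp_force: 0.0
[(array([ 0.4971, -0.3267]), np.float64(0.83))]
tcp [ 0.4983 -0.3281  0.1071] rot [3.14e+00 3.00e-03 1.85e+00] clk 35.725 {'t(x,y,z)': array([ 0.017, -0.009,  0.476]), 'rot deg': array([0.09, 0.15, 0.  ]), 'r': array([0.0005, 0.0009, 0.    ])}
```

```bash
python3 -m inch '[{"tx":0.015,"ty":-0.009,"tz":0.25,"rx":0,"ry":0,"rz":0,"fingers":0.3},{"tx":0,"ty":0,"tz":0.22,"rx":0,"ry":0,"rz":0,"fingers":0.3},{"tx":0,"ty":0,"tz":0,"rx":0,"ry":0,"rz":0,"fingers":-1},{"tx":0,"ty":0,"tz":0,"rx":0,"ry":0,"rz":0,"fingers":-1},{"tx":0,"ty":0,"tz":0,"rx":0,"ry":0,"rz":0,"fingers":-1},{"tx":0,"ty":0,"tz":0,"rx":0,"ry":0,"rz":0,"fingers":-1},{"tx":0,"ty":0,"tz":0,"rx":0,"ry":0,"rz":0,"fingers":-1}]'
python3 -m inch '[{"tx":0,"ty":0,"tz":-0.06,"rx":0,"ry":0,"rz":0,"fingers":-1},{"tx":0,"ty":0,"tz":-0.06,"rx":0,"ry":0,"rz":0,"fingers":-1},{"tx":0,"ty":0,"tz":-0.06,"rx":0,"ry":0,"rz":0,"fingers":-1},{"tx":0,"ty":0,"tz":-0.15,"rx":0,"ry":0,"rz":0,"fingers":-1},{"tx":0,"ty":0,"tz":-0.3,"rx":0,"ry":0,"rz":0,"fingers":-1},{"tx":0,"ty":0,"tz":-0.5,"rx":0,"ry":0,"rz":0,"fingers":-1},{"tx":0,"ty":0,"tz":-0.3,"rx":0,"ry":0,"rz":0.05,"fingers":-1},{"tx":0,"ty":0,"tz":0,"rx":0,"ry":0,"rz":0.05,"fingers":-1}]' 
python3 plan.py .497 .18 .2 1.43
```

```text
clock: 36.6
tcp_pos: [0.4969, -0.3272, 0.0597]
eef_rot: [3.14, 0.003, 1.85]
contact_force: [1.5, 0.8, 5.4]
finger_gap: 0.0216
grasp_force: 69.2
clock: 37.6
tcp_pos: [0.4972, -0.3277, 0.2065]
eef_rot: [3.137, 0.005, 1.531]
contact_force: [-0.0, 0.8, -1.9]
finger_gap: 0.0219
grasp_force: 70.6
tcp [ 0.4972 -0.3277  0.2065] rot [3.137 0.005 1.531] clk 37.6 {'t(x,y,z)': array([ 5.073, -0.206,  0.039]), 'rot deg': array([0.29, 0.26, 5.76]), 'r': array([0.0016, 0.0015, 0.032 ])}
```

```bash
python3 -m inch '[{"tx":0,"ty":0,"tz":0,"rx":0,"ry":0,"rz":0.032,"fingers":-1},{"tx":0.56,"ty":-0.08,"tz":0,"rx":0,"ry":0,"rz":0,"fingers":-1},{"tx":0.56,"ty":-0.08,"tz":0,"rx":0,"ry":0,"rz":0,"fingers":-1},{"tx":0.56,"ty":-0.08,"tz":0,"rx":0,"ry":0,"rz":0,"fingers":-1},{"tx":0.56,"ty":-0.08,"tz":0,"rx":0,"ry":0,"rz":0,"fingers":-1},{"tx":0.56,"ty":-0.08,"tz":0,"rx":0,"ry":0,"rz":0,"fingers":-1},{"tx":0.56,"ty":-0.08,"tz":0,"rx":0,"ry":0,"rz":0,"fingers":-1},{"tx":0.56,"ty":-0.08,"tz":0,"rx":0,"ry":0,"rz":0,"fingers":-1}]' 
python3 -m inch '[{"tx":0.56,"ty":-0.08,"tz":0,"rx":0,"ry":0,"rz":0,"fingers":-1},{"tx":0.4,"ty":-0.05,"tz":0,"rx":0,"ry":0,"rz":0,"fingers":-1},{"tx":0,"ty":0,"tz":0,"rx":0,"ry":0,"rz":0,"fingers":-1},{"tx":0,"ty":0,"tz":0,"rx":0,"ry":0,"rz":0,"fingers":-1}]' 
python3 m.py w11.png 3
python3 - <<'E'
import cv2,numpy as np
print(cv2.imread('pics/w11.png')[222,300:345:3,1])
E
```

```text
clock: 38.6
tcp_pos: [0.4931, 0.0713, 0.2027]
eef_rot: [3.141, 0.0, 1.435]
contact_force: [1.8, 0.4, -2.1]
finger_gap: 0.0223
grasp_force: 70.6
clock: 39.1
tcp_pos: [0.4935, 0.1662, 0.2019]
eef_rot: [3.141, 0.001, 1.436]
contact_force: [-0.5, -0.5, -0.0]
finger_gap: 0.0219
grasp_force: 70.6
[[0.4806, 0.0637], [0.4879, 0.1176], [0.495, 0.1761], [0.5032, 0.2255]] [0.4917 0.1457] -0.1369 0.9982094671501064
tcp [0.4937 0.1655 0.2016] rot [3.141 0.    1.434] clk 39.2 {'t(x,y,z)': array([0.608, 0.013, 0.816]), 'rot deg': array([ 0.01,  0.02, -0.  ]), 'r': array([ 0.0001,  0.0001, -0.    ])}
[213 208 214 218 212  92  93  91  88  86  84 209 211 219 218]
```

```bash
python3 -m inch '[{"tx":0.3,"ty":0.005,"tz":0,"rx":0,"ry":0,"rz":0,"fingers":-1},{"tx":0.3,"ty":0.005,"tz":0,"rx":0,"ry":0,"rz":0,"fingers":-1},{"tx":0,"ty":0,"tz":0.4,"rx":0,"ry":0,"rz":0,"fingers":-1},{"tx":0,"ty":0,"tz":0.35,"rx":0,"ry":0,"rz":0,"fingers":-1},{"tx":0,"ty":0,"tz":0,"rx":0,"ry":0,"rz":0,"fingers":-1},{"tx":0,"ty":0,"tz":0,"rx":0,"ry":0,"rz":0,"fingers":-1},{"tx":0,"ty":0,"tz":0,"rx":0,"ry":0,"rz":0,"fingers":-1}]' ; python3 plan.py .5032 .2255 .0600 1.43
```

```text
clock: 40.08
tcp_pos: [0.5042, 0.2258, 0.1282]
eef_rot: [3.138, -0.001, 1.434]
contact_force: [-0.8, 1.0, -1.5]
finger_gap: 0.0218
grasp_force: 70.6
tcp [0.5042 0.2258 0.1282] rot [ 3.138e+00 -1.000e-03  1.434e+00] clk 40.075 {'t(x,y,z)': array([-0.005, -0.012,  0.682]), 'rot deg': array([ 0.18, -0.07,  0.25]), 'r': array([ 0.001 , -0.0004,  0.0014])}
```

```bash
python3 -m inch '[{"tx":-0.004,"ty":-0.008,"tz":0.15,"rx":0,"ry":0,"rz":0,"fingers":-1},{"tx":0,"ty":0,"tz":0.15,"rx":0,"ry":0,"rz":0,"fingers":-1},{"tx":0,"ty":0,"tz":0.12,"rx":0,"ry":0,"rz":0,"fingers":-1},{"tx":0,"ty":0,"tz":0.12,"rx":0,"ry":0,"rz":0,"fingers":-1},{"tx":0,"ty":0,"tz":0.12,"rx":0,"ry":0,"rz":0,"fingers":-1},{"tx":0,"ty":0,"tz":0.015,"rx":0,"ry":0,"rz":0,"fingers":-1},{"tx":0,"ty":0,"tz":0,"rx":0,"ry":0,"rz":0,"fingers":-1}]'; python3 plan.py .5032 .2255 .0595 1.43
```

```text
clock: 40.95
tcp_pos: [0.5031, 0.2258, 0.0594]
eef_rot: [3.139, -0.001, 1.435]
contact_force: [1.9, 0.4, 6.0]
finger_gap: 0.0218
grasp_force: 71.8
tcp [0.5031 0.2258 0.0594] rot [ 3.139e+00 -1.000e-03  1.435e+00] clk 40.95 {'t(x,y,z)': array([-0.003,  0.001, -0.001]), 'rot deg': array([ 0.13, -0.04,  0.3 ]), 'r': array([ 0.0007, -0.0002,  0.0017])}
```

```bash
python3 -m inch '[{"tx":0,"ty":0,"tz":0,"rx":0,"ry":0,"rz":0,"fingers":0.3},{"tx":0,"ty":0,"tz":0,"rx":0,"ry":0,"rz":0,"fingers":0.3},{"tx":0,"ty":0,"tz":0,"rx":0,"ry":0,"rz":0,"fingers":0.3},{"tx":0,"ty":0,"tz":-0.3,"rx":0,"ry":0,"rz":0,"fingers":0.3},{"tx":0,"ty":0,"tz":-0.6,"rx":0,"ry":0,"rz":0,"fingers":0.3},{"tx":-0.3,"ty":-0.3,"tz":-0.5,"rx":0,"ry":0,"rz":0.058,"fingers":0.3},{"tx":-0.3,"ty":-0.3,"tz":-0.3,"rx":0,"ry":0,"rz":0.058,"fingers":0.3},{"tx":0,"ty":0,"tz":0,"rx":0,"ry":0,"rz":0.058,"fingers":0.3}]'
python3 -m inch '[{"tx":0,"ty":0,"tz":0,"rx":0,"ry":0,"rz":0.058,"fingers":0.3},{"tx":0,"ty":0,"tz":0,"rx":0,"ry":0,"rz":0.058,"fingers":0.3},{"tx":0,"ty":0,"tz":0,"rx":0,"ry":0,"rz":0.058,"fingers":0.3},{"tx":0,"ty":0,"tz":0,"rx":0,"ry":0,"rz":0.058,"fingers":0.3},{"tx":0,"ty":0,"tz":0,"rx":0,"ry":0,"rz":0.058,"fingers":0.3},{"tx":0,"ty":0,"tz":0,"rx":0,"ry":0,"rz":0.037,"fingers":0.3},{"tx":0,"ty":0,"tz":0,"rx":0,"ry":0,"rz":0,"fingers":0.3},{"tx":0,"ty":0,"tz":0,"rx":0,"ry":0,"rz":0,"fingers":0.3}]'
cat > v.py <<'E'
from fit import *
import sys
p=shot('wrist');p=shot('wrist');c=np.array([.4918,.1439]);yaw=-.1414;t=shot('scene')
ex=np.array([np.cos(yaw),np.sin(yaw)]);ey=np.array([-ex[1],ex[0]])
for q in(.05,.1,.15,.2,.6,.65,.7):print(q,np.round(proj(p,[*(c+.145*ey+.13*np.sin(q-.6)*ex),.03+.13*np.cos(q-.6)]),1))
print([(d['uv'],d['confidence']) for d in place_of('lever_ball',p)],read_state()['tcp_pos'])
for i in range(4):print('head top/base px',[np.round(proj(t,[*(c+HY[i]*ey),z])).tolist() for z in(.086,.056)])
u=np.array([275,210])
b=cv2.resize(t['img'][165:255,215:335,::-1],(400,300),interpolation=2)
cv2.imwrite('pics/'+sys.argv[1],np.hstack([cv2.resize(p['img'][:,:,::-1],(400,250),interpolation=cv2.INTER_AREA),b[:250]]))
save(p,'f_'+sys.argv[1])
E
python3 v.py v1.png
```

```text
clock: 41.95
tcp_pos: [0.4313, 0.1816, 0.2293]
eef_rot: [3.138, -0.004, 0.882]
contact_force: [0.9, 0.2, -0.1]
finger_gap: 0.0559
grasp_force: 0.0
clock: 42.95
tcp_pos: [0.4316, 0.182, 0.2262]
eef_rot: [3.142, 0.0, -0.137]
contact_force: [-1.3, 0.2, 0.0]
finger_gap: 0.0556
grasp_force: 0.0
0.05 [184.9 208.9]
0.1 [182.2 203.6]
0.15 [179.5 197.8]
0.2 [176.9 191.5]
0.6 [160.4 126.4]
0.65 [159.1 116.9]
0.7 [158.1 107.4]
[([179.6, 194.5], 0.74)] [0.43177097 0.18201807 0.22632449]
head top/base px [[298.0, 220.0], [298.0, 228.0]]
head top/base px [[285.0, 211.0], [286.0, 219.0]]
head top/base px [[273.0, 203.0], [274.0, 211.0]]
head top/base px [[262.0, 195.0], [262.0, 203.0]]
```

View pics/v1.png

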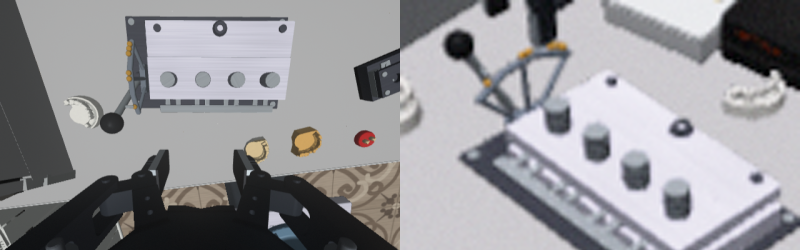

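All four heads sit flush and level on the flange, and the lever ball stands beside the one-stud mark. Now the lever goes to 0.65.

```bash
python3 plan.py .4563 .2954 .128 -.142
```

```text
tcp [0.4318 0.182  0.2263] rot [-3.142  0.    -0.138] clk 43.15 {'t(x,y,z)': array([ 0.087, -1.157,  0.983]), 'rot deg': array([-0.  ,  0.  ,  0.23]), 'r': array([-0.    ,  0.    ,  0.0013])}
```

```bash
python3 -m inch '[{"tx":0.03,"ty":-0.4,"tz":0,"rx":0,"ry":0,"rz":0,"fingers":0.3},{"tx":0.03,"ty":-0.4,"tz":0,"rx":0,"ry":0,"rz":0,"fingers":0.3},{"tx":0.027,"ty":-0.357,"tz":0.1,"rx":0,"ry":0,"rz":0.001,"fingers":0.3},{"tx":0,"ty":0,"tz":0.1,"rx":0,"ry":0,"rz":0,"fingers":0.3},{"tx":0,"ty":0,"tz":0,"rx":0,"ry":0,"rz":0,"fingers":0.3},{"tx":0,"ty":0,"tz":0,"rx":0,"ry":0,"rz":0,"fingers":0.3}]' 40;python3 v.py v2.png; python3 plan.py .4563 .2954 .128 -.142
```

```text
clock: 43.9
tcp_pos: [0.4564, 0.2946, 0.2066]
eef_rot: [3.141, -0.0, -0.143]
contact_force: [1.1, -0.2, -0.2]
finger_gap: 0.0554
grasp_force: 0.0
0.05 [320.2 227.5]
0.1 [320.1 222.2]
0.15 [320.1 216.4]
0.2 [320.1 210. ]
0.6 [319.8 141.4]
0.65 [319.8 131.3]
0.7 [319.8 121. ]
[([317.5, 214.4], 0.69), ([546.0, 133.0], 0.52)] [0.45677509 0.29491899 0.20692821]
head top/base px [[298.0, 220.0], [298.0, 228.0]]
head top/base px [[285.0, 211.0], [286.0, 219.0]]
head top/base px [[273.0, 203.0], [274.0, 211.0]]
head top/base px [[262.0, 195.0], [262.0, 203.0]]
tcp [0.4568 0.2949 0.2069] rot [-3.141e+00 -1.000e-03 -1.430e-01] clk 44.1 {'t(x,y,z)': array([-0.006, -0.004,  0.789]), 'rot deg': array([-0.02, -0.05, -0.05]), 'r': array([-0.0001, -0.0003, -0.0003])}
```

```bash
python3 -m inch '[{"tx":-0.004,"ty":-0.004,"tz":0.3,"rx":0,"ry":0,"rz":0,"fingers":0.3},{"tx":0,"ty":0,"tz":0.3,"rx":0,"ry":0,"rz":0,"fingers":0.3},{"tx":0,"ty":0,"tz":0.19,"rx":0,"ry":0,"rz":0,"fingers":0.3},{"tx":0,"ty":0,"tz":0,"rx":0,"ry":0,"rz":0,"fingers":-1},{"tx":0,"ty":0,"tz":0,"rx":0,"ry":0,"rz":0,"fingers":-1},{"tx":0,"ty":0,"tz":0,"rx":0,"ry":0,"rz":0,"fingers":-1},{"tx":0,"ty":0,"tz":0,"rx":0,"ry":0,"rz":0,"fingers":-1}]' 40
python3 -m inch '[{"tx":0.1,"ty":0,"tz":-0.038,"rx":0,"ry":0,"rz":0,"fingers":-1},{"tx":0.105,"ty":0,"tz":-0.033,"rx":0,"ry":0,"rz":0,"fingers":-1},{"tx":0.105,"ty":0,"tz":-0.024,"rx":0,"ry":0,"rz":0,"fingers":-1},{"tx":0.105,"ty":0,"tz":-0.016,"rx":0,"ry":0,"rz":0,"fingers":-1},{"tx":0.105,"ty":0,"tz":-0.008,"rx":0,"ry":0,"rz":0,"fingers":-1},{"tx":0.1,"ty":0,"tz":0,"rx":0,"ry":0,"rz":0,"fingers":-1},{"tx":0,"ty":0,"tz":0,"rx":0,"ry":0,"rz":0,"fingers":-1},{"tx":0,"ty":0,"tz":0,"rx":0,"ry":0,"rz":0,"fingers":-1}]'; python3 v.py v3.png
```

```text
clock: 44.98
tcp_pos: [0.4564, 0.2956, 0.1281]
eef_rot: [3.141, -0.001, -0.142]
contact_force: [0.1, -3.2, 0.2]
finger_gap: 0.0258
grasp_force: 39.6
clock: 45.98
tcp_pos: [0.518, 0.2868, 0.1395]
eef_rot: [3.142, -0.001, -0.142]
contact_force: [-0.7, -5.0, 1.0]
finger_gap: 0.0257
grasp_force: 40.4
0.05 [321.3 359.5]
0.1 [321.3 356.3]
0.15 [321.3 352.3]
0.2 [321.3 347.5]
0.6 [321.2 278.5]
0.65 [321.2 266.3]
0.7 [321.2 253.6]
[([319.2, 279.7], 0.66)] [0.51755607 0.28694701 0.13948925]
head top/base px [[298.0, 220.0], [298.0, 228.0]]
head top/base px [[285.0, 211.0], [286.0, 219.0]]
head top/base px [[273.0, 203.0], [274.0, 211.0]]
head top/base px [[262.0, 195.0], [262.0, 203.0]]
```

View pics/v3.png

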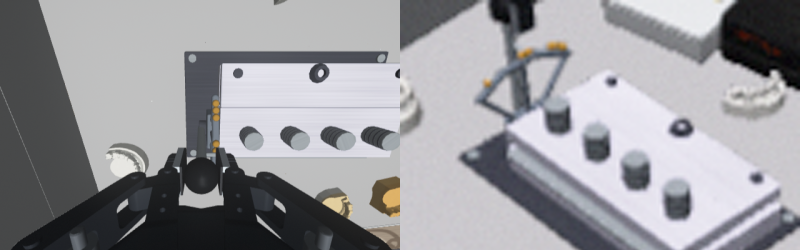

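The lever is near upright with the ball between the pads at about (320,280). Release, back off and measure.

```bash
python3 -m inch '[{"tx":0.02,"ty":0,"tz":0,"rx":0,"ry":0,"rz":0,"fingers":-1},{"tx":0,"ty":0,"tz":0,"rx":0,"ry":0,"rz":0,"fingers":0.3},{"tx":0,"ty":0,"tz":0,"rx":0,"ry":0,"rz":0,"fingers":0.3},{"tx":0,"ty":0,"tz":0,"rx":0,"ry":0,"rz":0,"fingers":0.3},{"tx":0,"ty":0,"tz":-0.3,"rx":0,"ry":0,"rz":0,"fingers":0.3},{"tx":0,"ty":0,"tz":-0.6,"rx":0,"ry":0,"rz":0,"fingers":0.3},{"tx":-0.4,"ty":0.2,"tz":-0.4,"rx":0,"ry":0,"rz":0,"fingers":0.3},{"tx":0,"ty":0,"tz":0,"rx":0,"ry":0,"rz":0,"fingers":0.3}]'
python3 -m inch '[{"tx":0,"ty":0,"tz":0,"rx":0,"ry":0,"rz":0,"fingers":0.3},{"tx":0,"ty":0,"tz":0,"rx":0,"ry":0,"rz":0,"fingers":0.3}]';python3 v.py v4.png
```

```text
clock: 47.18
tcp_pos: [0.4773, 0.2734, 0.2739]
eef_rot: [-3.138, -0.007, -0.141]
contact_force: [-0.0, 0.5, -0.5]
finger_gap: 0.0555
grasp_force: 0.0
clock: 47.42
tcp_pos: [0.4767, 0.2725, 0.2674]
eef_rot: [3.14, 0.003, -0.142]
contact_force: [0.4, -0.1, -0.3]
finger_gap: 0.0555
grasp_force: 0.0
0.05 [301.6 227.1]
0.1 [301.3 223. ]
0.15 [301.  218.6]
0.2 [300.7 213.7]
0.6 [298.7 163.3]
0.65 [298.5 155.9]
0.7 [298.4 148.5]
[([300.7, 162.1], 0.79)] [0.47693499 0.27255147 0.26797084]
head top/base px [[298.0, 220.0], [298.0, 228.0]]
head top/base px [[285.0, 211.0], [286.0, 219.0]]
head top/base px [[273.0, 203.0], [274.0, 211.0]]
head top/base px [[262.0, 195.0], [262.0, 203.0]]
```

View pics/f_v4.png

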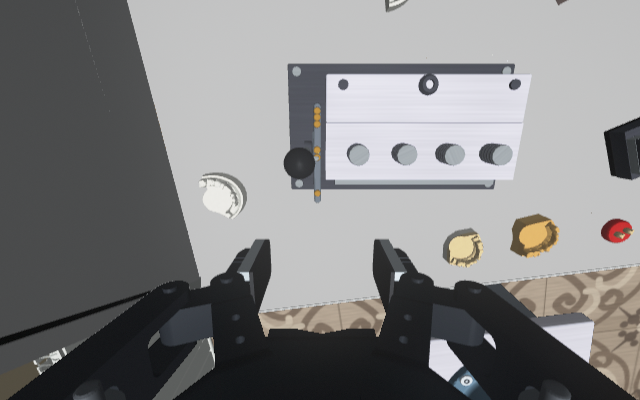

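The ball is at (299,163), about 0.61 rad, with all four heads on the flange. I clear the arm and cross-check with the fixed cameras.

```bash
python3 -m inch '[{"tx":0,"ty":0.4,"tz":-0.2,"rx":0,"ry":0,"rz":0,"fingers":0.3},{"tx":0,"ty":0.6,"tz":0,"rx":0,"ry":0,"rz":0,"fingers":0.3},{"tx":0,"ty":0.6,"tz":0,"rx":0,"ry":0,"rz":0,"fingers":0.3},{"tx":0,"ty":0.6,"tz":0,"rx":0,"ry":0,"rz":0,"fingers":0.3},{"tx":0,"ty":0.6,"tz":0,"rx":0,"ry":0,"rz":0,"fingers":0.3},{"tx":0,"ty":0.4,"tz":0,"rx":0,"ry":0,"rz":0,"fingers":0.3},{"tx":0,"ty":0,"tz":0,"rx":0,"ry":0,"rz":0,"fingers":0.3}]'
python3 - <<'E'
from fit import *
c=np.array([.4918,.1439]);yaw=-.1414
ex=np.array([np.cos(yaw),np.sin(yaw)]);ey=np.array([-ex[1],ex[0]])
ims=[]
for cam,z0 in(('top',None),('scene',None)):
    p=shot(cam)
    pr=lambda q:proj(p,[*(c+.145*ey+.13*np.sin(q-.6)*ex),.03+.13*np.cos(q-.6)])
    u=np.round(pr(.65)).astype(int);g=cv2.cvtColor(p['img'],cv2.COLOR_RGB2GRAY)[u[1]-14:u[1]+15,u[0]-14:u[0]+15]
    m=cv2.morphologyEx((g<60).astype(np.uint8),cv2.MORPH_OPEN,cv2.getStructuringElement(2,(7,7)))
    n,l,st,cc=cv2.connectedComponentsWithStats(m);print(cam,cc[1:]+u-14,st[1:].tolist(),[d['uv'] for d in place_of('lever_ball',p)])
    for q in(.55,.6,.65,.7):print(q,np.round(pr(q),1))
    ims.append(cv2.resize(p['img'][u[1]-30:u[1]+60,u[0]-30:u[0]+90,::-1],(400,300),interpolation=2))
    H=holes(p,c,yaw) if cam=='top' else 0
cv2.imwrite('pics/v5.png',np.hstack(ims))
E
```

```text
clock: 48.5
tcp_pos: [0.4315, -0.0465, 0.289]
eef_rot: [3.141, 0.0, -0.147]
contact_force: [0.6, -0.0, -0.2]
finger_gap: 0.0553
grasp_force: 0.0
top [[226.5        220.74468085]] [[8, 11, 12, 11, 94]] [[227.2, 220.6]]
0.55 [225.6 224. ]
0.6 [226.1 221.5]
0.65 [226.6 219. ]
0.7 [227.1 216.5]
scene [[246.64444444 167.33333333]] [[9, 12, 8, 8, 45]] [[246.0, 165.7]]
0.55 [244.7 167.9]
0.6 [246.4 166.9]
0.65 [248.1 166.1]
0.7 [249.8 165.4]
```

View pics/v5.png

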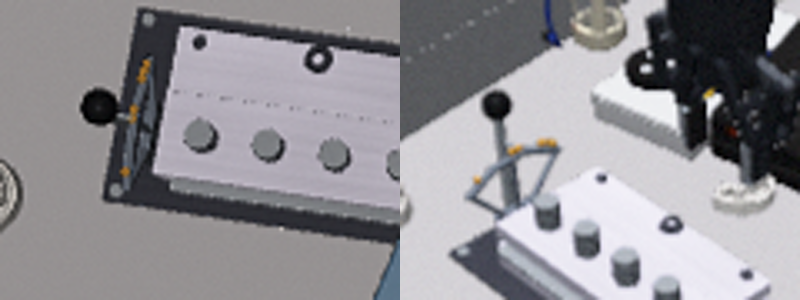

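All three cameras put the lever at 0.605 to 0.615 rad, inside the 0.56 to 0.74 window. The four pins are seated and the arm is clear of everything, so I hand in.

```bash
python3 -c "
from rig import *
print(close_job())"
```

```text
the job is handed in; nothing more can be done
None
```

The job is handed in: all four pins look fully home in the flask, the lever measures about 0.61 rad at the two-stud mark (window 0.56–0.74), and the dental models were left alone; the hand-in call returned no verdict.

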